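Hold the top plate over the sole press's swivel seat

TASK

Reassemble the sole press's swivel seat up to the screws: first set the round steel thrust pad, flat side down, balanced level and centred on the domed pivot of the seat and let go of it. Then take the three-hole top plate by its wooden grip and hold it level about a centimetre above the three posts, touching neither posts nor pad, turned so that the whole threaded hole of every post can be seen through a hole of the plate. Finish while still holding it there, with the pad still balanced, the plate never having knocked against the seat, and all other things on the bench left alone.

Things in the scene. Friction and masses are not known exactly. Their poses are not given: they have to be found in the camera images.
- seat: Swivel seat, bolted down, yaw within 0.45 rad: grey base 145 (x) x 118 (y) x 10 mm, in its middle a steel pivot 40 mm across with a domed top, and three steel posts 18 mm across, tops 62 mm above the bench, at x, y = (50, 38), (50, -38), (-50, 0) mm. Origin: centre of the underside; z up. Fingers that close along its y axis over the pivot pass between the posts.
- dome_top (a point): highest point of the domed pivot (dome radius 45 mm), 30 mm above the bench, in the middle of the seat
- pad_center (a point): Centre of the thrust pad: a loose plain steel disc 36 mm across and 20 mm high, about 150 g, lying flat on the bench (centre 10 mm up). Not the ring beside it, which has a hole. It rocks a little on the dome; set d mm off centre it leans by about d/35 rad, and 0.05 rad even when well centred.
- pad: the same thrust pad; origin at the centre of its underside, z up along its axis
- plate_grip (a point): Middle of the top plate's wooden grip bar, 28 mm above the plate's underside; axes of the plate. The loose plate lies flat on the bench, grip up, yaw within 0.8 rad: aluminium, 130 (x) x 106 (y) x 6 mm, about 320 g. The bar stands on its middle: 60 mm long (x), 14 mm thick (y), top 48 mm above the underside. Pinch it across its thickness.
- plate: the same top plate; origin at the centre of its underside
- hole0 (a point): centre, at the plate's underside, of a 14 mm through hole of the plate, at x, y = (50, 38) mm in its frame; it belongs over post0
- hole1 (a point): centre, at the plate's underside, of a 14 mm through hole of the plate, at x, y = (50, -38) mm in its frame; it belongs over post1
- hole2 (a point): centre, at the plate's underside, of a 14 mm through hole of the plate, at x, y = (-50, 0) mm in its frame; it belongs over post2
- post0 (a point): centre of the top of a post of the seat, the mouth of its 7 mm threaded hole, 62 mm above the bench; hole0 belongs over it
- post1 (a point): centre of the top of a post of the seat, the mouth of its 7 mm threaded hole, 62 mm above the bench; hole1 belongs over it
- post2 (a point): centre of the top of a post of the seat, the mouth of its 7 mm threaded hole, 62 mm above the bench; hole2 belongs over it
- collar: bystander, not part of the job: steel ring 34 mm across, 22 mm high, about 90 mm from the pad; origin at the centre of its underside
- heel: bystander, not part of the job: black rubber heel block 34 x 30 x 20 mm, about 90 mm from the pad; origin at the centre of its underside
- hammer: bystander: hammer lying on the bench beyond the work, wooden handle; origin under it
- pliers: bystander: pliers with white handles, 170 mm long, lying nearer the robot; origin under the rivet
- jar: bystander, not part of the job: amber jar 72 mm across, 85 mm high; origin at the centre of its underside
- tray: bystander, not part of the job: white open tray of nails, 110 x 80 x 40 mm; origin at the centre of its underside
- last: bystander: green shoe last, 200 mm long, 75 mm high, lying to the left; origin under its heel
- spool: bystander, not part of the job: copper-coloured thread spool 48 mm across, 52 mm high; origin at the centre of its underside
There are look-alikes about, which are no part of the job. What is shaped like the pad but pink or yellow is not meant. Leave any blue or yellow look-alike of the plate alone.

How it is judged:
By the outcome, as a careful person would: the job done as asked, in the order asked, and still so for the second after the job is handed in, while the arm keeps its last pose, push and grip.
It also fails if it takes over 59 s, if anything falls off the work surface, if the arm or the gripper's body presses on something with over 40 N, if the wrist force passes 120 N, or if a joint passes its speed limit or range.

ROBOT

A 6-joint arm with a two-finger parallel gripper is mounted at the origin on the work surface. World frame = base frame: x ahead of the robot, y to its left, z up, the work surface at z = 0. Lengths are in mm, angles in rad, forces in N, time in s.
With the tool pointing down it reaches from about 275 to 750 mm from the base axis. Payload 10.2 kg.
Tool frame: the origin (TCP) lies midway between the tips of the shut fingers; the grasp point (between the pads) lies 19 mm behind it (ctrl.hold_point_z is the distance from the TCP to the grasp point, in mm); z points along the fingers, y is the direction in which the jaws open and shut (so a half turn about z gives the same grasp; the last joint's range is limited). The gripper opens to 85 mm and grips with 20 to 120 N. Pads are 22 mm wide; open, the fingers measure 114 mm over their backs; the gripper's body (76 mm by 85 mm) begins 54 mm behind the grasp point. The pads swing forward as they close: fully open they stand 13 mm farther back than shut.
Start: joints at [1.092, 0.313, 1.498, -0, 1.331, -0.223], TCP at [132.848, 507.92, 231.294] pointing down, gripper open.
Joint ranges: [-2.94, 2.94], [-0.97, 2.17], [0.19, 2.56], [-1.23, 4.37], [0.02, 3.11], [-2.88, 2.88]. Speed limits (rad/s): [2.39, 2.39, 3.01, 3.14, 3.14, 3.14].

INTERFACE

Orientations are given as a unit quaternion [w, x, y, z].
In Python, from rig import ctrl, capture, get_calibration, ticket, search_frame, outline_of gives the robot as it stands. The module is installed in compiled form; this text tells all that it offers.
- The arm moves only by the tool servo_tool, never from a script. Its argument "motion" is a list of rows, each an object with "dr": the turn, a rotation vector about the tool's x, y, z in units of 10 degrees (1.0 is 10 degrees), a list of three; "delta_pos": the shift along the tool's x, y, z in units of 50 mm (1.0 is 50 mm), a list of three; "hand": the opening, from 0 (shut) to 1 (fully open). In form: [{"dr": [ax, ay, az], "delta_pos": [x, y, z], "hand": hand}, ...]. A call has 1 to 20 rows; each row shifts and turns the pose as measured when the row begins, along the tool's axes as they then stand; what a row does not reach is not made up. A row lasts 1/8 s, in which the tool goes at most 62.5 mm and 10.7 degrees, less where a joint would pass 70% of its speed; a pose out of reach is approached as far as the arm can. A call is refused whole if a number of a shift passes 1 or a number of a turn 1, either way. A call with a gripper value outside its range is refused whole. The fingers move at their own pace and stop on an object; "squeeze" is the grip in N (left out, the last holds). Time passes only in rows, so rows that do not move let the fingers close. It gives the time, the measured TCP pose, the force and the opening at its end, in the units of the state.
- ctrl.sense(): the state, without advancing time (a new reading comes with each control period).
- capture(name): name is "side" or "top" or "wrist"; returns (picture, depth): 400x640x3 uint8, red, green, blue; 400x640 float32, mm along the optical axis (not along the pixel's ray), 0 where there is no reading.
- get_calibration(name): a dict with "camera_matrix" (3x3 intrinsics, pixels), "distortion" ([k1, k2, p1, p2, k3] as OpenCV has them; the pictures are not rectified), "T" (4x4, takes a point from camera to world coordinates). Camera axes: x right, y down, z forward; pixel columns grow to the right and rows downward; lengths in mm; the calibration is good to about 2 mm. A picture is of the moment at which its call begins: read the wrist's pose just before it. get_calibration takes no time and is no camera call; for the wrist camera it gives the pose at the moment of the call.
- ticket.finish_job(): hands the job in, once; it reports no verdict.
Trained networks look in the newest picture that a camera, given by its name, has taken for a name from the list of things; names that differ only in an ending like _2 or _b are one class to them, and where a whole thing is asked for, a point or a joint stands for the part that bears it (a point fixed in the world has none). Each returns a list of dicts, best first, with "score" (0 to 1); they miss things now and then, are a little off and sometimes report something else, mostly with a low value. They report only what shows in the picture. A call takes as long as a camera call. They do not tell look-alikes from the thing itself.
- search_frame(camera, label): "bbox" ([left, top, right, bottom] in pixels, round what is visible of it).
- outline_of(camera, label): "pixels" (400x640 bool, what is visible of it) and "bbox" ([left, top, right, bottom] in pixels, round what is visible of it).
The state is a dict: "time_s": time; "joints": joint angles; "dq": joint speeds; "tau": joint torques, N m; "eef_pos": TCP position; "ee_rot": TCP orientation; "force": force on the tool from outside, world axes, zero at the start; "wrist_torque": the same for the moment, N m; "grip_width": opening from 0.0 (shut) to 1.0 (fully open).
Only numpy, scipy, OpenCV 4.12 (cv2) and the standard library are available. Lean on these libraries where they do the work, as an engineer would, in place of code of your own. Each camera call takes 0.05 s, during which the arm holds its last target.

## Working session

There is one attempt and no reset: what is moved stays moved. The work goes in short steps, Python scripts to look and compute and a tool call to move; the robot and the scene stay as the last step left them, time stands still between calls to the robot, and variables do not carry over. Pictures are saved under pics/ and viewed, and the job is handed in when it is done.

Besides the shell and the picture viewer there is one more tool, called after ">>>" by a JSON object that holds its "op" and its "data". servo_tool: Moves the arm, as the interface text tells. Its arguments: {"type":"object","properties":{"motion":{"type":"array"},"squeeze":{"type":"number"}},"required":["motion"]}

```bash
mkdir -p pics; ls
cat > h.py <<'E'
import numpy as np, cv2
from rig import ctrl, capture, get_calibration, ticket, search_frame, outline_of
from scipy.spatial.transform import Rotation as R
def save(n,img): cv2.imwrite('pics/'+n+'.png',cv2.cvtColor(img,cv2.COLOR_RGB2BGR))
def ray(cal,uv):
    K=np.array(cal['camera_matrix']);D=np.array(cal['distortion']);T=np.array(cal['T'])
    p=cv2.undistortPoints(np.array(uv,float).reshape(-1,1,2),K,D).reshape(-1,2)
    d=np.c_[p,np.ones(len(p))]@T[:3,:3].T
    return T[:3,3],d
def onz(cal,uv,z):
    o,d=ray(cal,uv); s=(z-o[2])/d[:,2]
    return o+d*s[:,None]
def proj(cal,X):
    K=np.array(cal['camera_matrix']);D=np.array(cal['distortion']);T=np.linalg.inv(np.array(cal['T']))
    return cv2.projectPoints(np.array(X,float).reshape(-1,3),cv2.Rodrigues(T[:3,:3])[0],T[:3,3],K,D)[0].reshape(-1,2)
def pts(cal,depth,mask):
    v,u=np.nonzero(mask&(depth>0)); o,d=ray(cal,np.c_[u,v]); 
    return o+d*depth[v,u][:,None]
def tool():
    s=ctrl.sense(); q=s['ee_rot']; return np.array(s['eef_pos']),R.from_quat([q[1],q[2],q[3],q[0]]),s
def cmd(target,yaw_y=None):
    """shift in tool axes units(50mm) and turn about tool z (10deg) to make jaw axis along yaw_y, tool down"""
    p,r,s=tool()
    print('t',s['time_s'],'tcp',np.round(p,1),'mat',np.round(r.as_matrix(),3).tolist())
    print('shift units',np.round(r.inv().apply(np.array(target)-p)/50,3))
    if yaw_y is not None:
        best=None
        for k in (0,np.pi):
            y=np.array([np.cos(yaw_y+k),np.sin(yaw_y+k),0]);z=np.array([0,0,-1.]);x=np.cross(y,z)
            rv=(r.inv()*R.from_matrix(np.c_[x,y,z])).as_rotvec()
            print('turn units',np.round(np.degrees(rv)/10,3))
E
python3 - <<'E'
from h import *
print(ctrl.hold_point_z, ctrl.sense())
for n in('top','side','wrist'):
    im,d=capture(n); save(n+'0',im); c=get_calibration(n); print(n,np.round(np.array(c['T']),3).tolist(),np.round(c['camera_matrix'],1).tolist())
    np.savez(n+'0.npz',im=im,d=d)
    for l in('seat','pad','plate','collar','dome_top','plate_grip'):
        print(l,[(np.round(r['bbox']).tolist(),round(r['score'],2)) for r in search_frame(n,l)[:4]])
E
```

```text
pics
18.700000000000003 {'time_s': 0.0, 'joints': array([ 1.09160314e+00,  3.13443927e-01,  1.49842219e+00,  1.14258321e-05,
        1.33098762e+00, -2.23408893e-01]), 'dq': array([-0.00105302, -0.00080498,  0.00106316,  0.00077712, -0.00165428,
        0.00071565]), 'tau': array([-4.58214636e-04, -4.12270832e+01, -2.59736878e+01, -2.35319721e-04,
        4.19833028e-03, -1.02887725e-07]), 'eef_pos': array([132.72354987, 507.69019106, 230.743787  ]), 'ee_rot': array([-2.22191534e-04,  1.27545113e-01,  9.91832570e-01, -5.90122564e-04]), 'force': array([-0.11879093,  0.3029753 , -0.35853246]), 'wrist_torque': array([-0.02600058,  0.02439108, -0.04843766]), 'grip_width': 1.0010225152259236}
top [[0.029, -0.997, 0.075, 437.855], [-1.0, -0.029, 0.003, 12.831], [-0.001, -0.075, -0.997, 1509.964], [0.0, 0.0, 0.0, 1.0]] [[421.5, 0.0, 320.8], [0.0, 421.5, 194.2], [0.0, 0.0, 1.0]]
seat [([236.0, 181.0, 268.0, 222.0], 0.61), ([171.0, 161.0, 198.0, 217.0], 0.33)]
pad []
plate [([334.0, 150.0, 369.0, 177.0], 0.87), ([310.0, 198.0, 358.0, 240.0], 0.75), ([236.0, 245.0, 263.0, 282.0], 0.62), ([388.
[... 709 characters left out ...]
 256.0], 0.93), ([209.0, 162.0, 250.0, 184.0], 0.7)]
collar [([273.0, 142.0, 319.0, 180.0], 0.35), ([268.0, 211.0, 316.0, 247.0], 0.32)]
dome_top [([274.0, 141.0, 318.0, 180.0], 0.97)]
plate_grip [([211.0, 160.0, 256.0, 186.0], 0.92), ([341.0, 217.0, 387.0, 257.0], 0.77), ([267.0, 211.0, 317.0, 250.0], 0.6), ([273.0, 142.0, 321.0, 182.0], 0.17)]
wrist [[0.254, 0.919, 0.302, 54.257], [0.967, -0.241, -0.079, 527.208], [-0.0, 0.312, -0.95, 374.063], [0.0, 0.0, 0.0, 1.0]] [[347.7, 0.0, 318.0], [0.0, 347.7, 193.8], [0.0, 0.0, 1.0]]
seat [([266.0, 274.0, 412.0, 330.0], 0.44)]
pad []
plate [([105.0, 271.0, 223.0, 358.0], 0.61)]
collar []
dome_top []
plate_grip [([109.0, 278.0, 226.0, 360.0], 0.87)]
```

Run:
```python
from h import *
for n in('top','side'):
    im=np.load(n+'0.npz')['im']; c=im[120:340,180:460] if n=='top' else im[110:350,180:440]
    save(n+'crop0',cv2.resize(c,None,fx=2.8 if n=='top' else 2.5,fy=2.8 if n=='top' else 2.5,interpolation=cv2.INTER_CUBIC))
```

```text
(no output)
```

View pics/topcrop0.png

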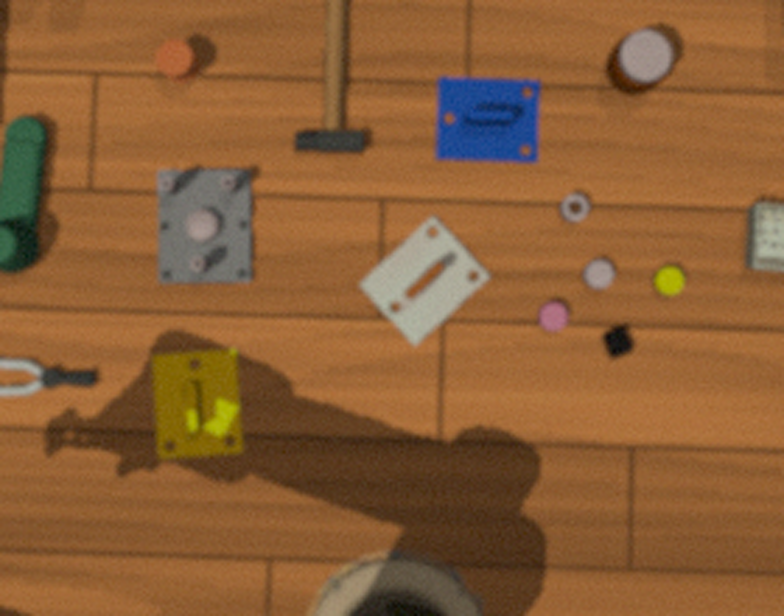

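View pics/sidecrop0.png

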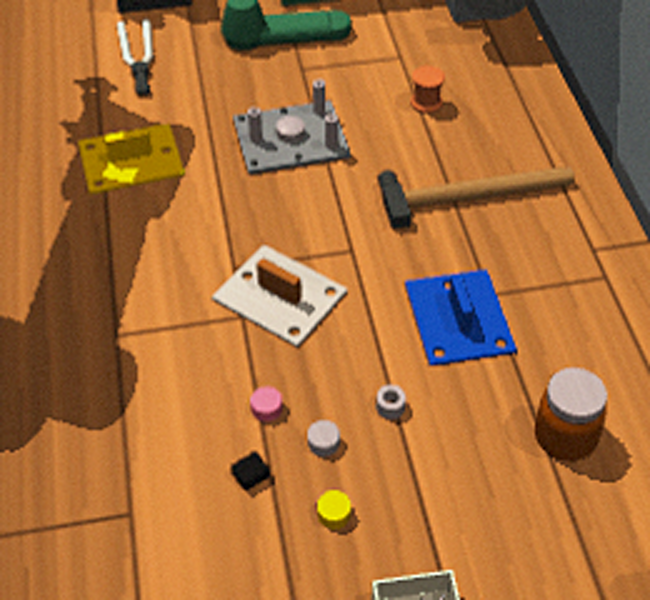

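View pics/wrist0.png

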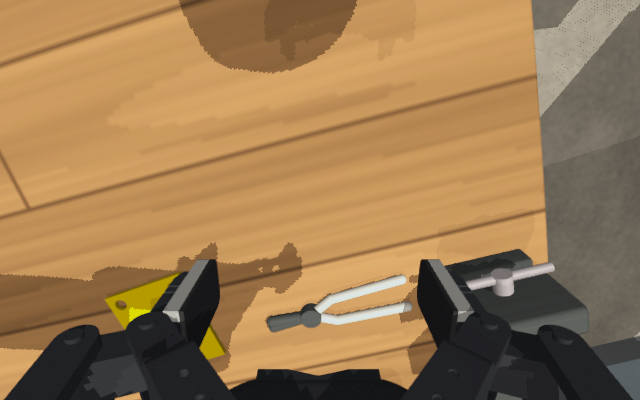

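The top view shows the steel pad at crop (600,274), ring at (575,207), plain aluminium plate at (425,281) and the seat at (203,227). The pink and yellow discs and the blue and yellow plates are the look-alikes.

Run:
```python
from h import *
for n in('top','side'):
    z=np.load(n+'0.npz'); im,d=z['im'],z['d']; c=get_calibration(n)
    if n=='top': P=dict(pad=(600,274,20),pink=(554,317,20),yel=(670,281,20),ring=(575,207,22),heel=(619,341,20),dome=(203,226,30),post0=(167,184,62),post1=(228,182,62),post2=(198,262,62),grip=(430,276,48),h_a=(433,231,6),h_b=(473,276,6),h_c=(395,306,6)); f=2.8;o=(180,120)
    else: P=dict(pad=(323,433,20),pink=(266,398,20),yel=(335,504,20),ring=(390,393,22),dome=(291,125,30),postA=(254,113,62),postB=(319,85,62),postC=(331,118,62),h_a=(247,275,6),h_b=(330,290,6),h_c=(294,330,6),grip=(279,275,40)); f=2.5;o=(180,110)
    for k,(u,v,h) in P.items():
        uv=(np.array([u,v])+.5)/f+o-.5
        print(n,k,np.round(uv,1),np.round(onz(c,[uv],h)[0],1))
p,r,s=tool(); print(r.as_matrix().round(3)); print(np.array(get_calibration('wrist')['T']).round(3))
```

```text
top pad [394.  217.5] [ 475.4 -243.6   20. ]
top pink [377.5 232.9] [ 419.7 -186.7   20. ]
top yel [419. 220.] [ 469.1 -332.1   20. ]
top ring [385.  193.6] [ 559.1 -210.3   22. ]
top heel [400.8 241.5] [ 392.  -268.9   20. ]
top dome [252.2 200.4] [520.8 257.8  30. ]
top post0 [239.3 185.4] [569.6 299.1  62. ]
top post1 [261.1 184.7] [574.2 223.9  62. ]
top post2 [250.4 213.2] [474.6 256.8  62. ]
top grip [333.2 218.2] [466.1 -28.6  48. ]
top h_a [334.3 202.2] [524.4 -32.    6. ]
top h_b [348.6 218.2] [468.5 -84.5   6. ]
top h_c [320.8 229. ] [427.6  13.6   6. ]
side pad [308.9 282.9] [ 476.4 -240.8   20. ]
side pink [286.1 268.9] [ 421.8 -182.9   20. ]
side yel [313.7 311.3] [ 472.7 -329.3   20. ]
side ring [335.7 266.9] [ 560.2 -204.1   22. ]
side dome [296.1 159.7] [523.9 257.9  30. ]
side postA [281.3 154.9] [473.1 255.8  62. ]
side postB [307.3 143.7] [571.2 298.1  62. ]
side postC [312.1 156.9] [574.6 225.8  62. ]
side h_a [278.5 219.7] [427.1  15.6   6. ]
side h_b [311.7 225.7] [524.7 -28.3   6. ]
side h_c [297.3 241.7] [470.5 -81.9   6. ]
side grip [291.3 219.7] [463.  -21.5  40. ]
[[-0.967  0.253 -0.   ]
 [ 0.253  0.967 -0.   ]
 [-0.    -0.    -1.   ]]
[[ 2.54000e-01  9.19000e-01  3.02000e-01  5.42590e+01]
 [ 9.67000e-01 -2.41000e-01 -7.90000e-02  5.27211e+02]
 [-0.00000e+00  3.12000e-01 -9.50000e-01  3.74061e+02]
 [ 0.00000e+00  0.00000e+00  0.00000e+00  1.00000e+00]]
```

Run:
```python
from h import *
cmd([480,258,200],np.pi/2+.05)
```

```text
t 1.05 tcp [132.8 507.9 231.3] mat [[-0.967, 0.253, -0.0], [0.253, 0.967, -0.0], [-0.0, -0.0, -1.0]]
shift units [-7.982 -3.079  0.626]
turn units [-0.    -0.    -1.752]
turn units [-0.     0.    16.248]
```

>>> {"op": "servo_tool", "data": {"motion": [{"dr": [0, 0, 0], "delta_pos": [-0.8, -0.31, 0.06], "hand": 1}, {"dr": [0, 0, 0], "delta_pos": [-0.8, -0.31, 0.06], "hand": 1}, {"dr": [0, 0, 0], "delta_pos": [-0.8, -0.31, 0.06], "hand": 1}, {"dr": [0, 0, 0], "delta_pos": [-0.8, -0.31, 0.06], "hand": 1}, {"dr": [0, 0, 0], "delta_pos": [-0.8, -0.31, 0.06], "hand": 1}, {"dr": [0, 0, 0], "delta_pos": [-0.8, -0.31, 0.06], "hand": 1}, {"dr": [0, 0, 0], "delta_pos": [-0.8, -0.31, 0.06], "hand": 1}, {"dr": [0, 0, 0], "delta_pos": [-0.8, -0.31, 0.06], "hand": 1}, {"dr": [0, 0, 0], "delta_pos": [-0.8, -0.31, 0.06], "hand": 1}, {"dr": [0, 0, 0], "delta_pos": [-0.8, -0.31, 0.06], "hand": 1}, {"dr": [0, 0, -0.9], "delta_pos": [0, 0, 0], "hand": 1}, {"dr": [0, 0, -0.9], "delta_pos": [0, 0, 0], "hand": 1}, {"dr": [0, 0, 0], "delta_pos": [0, 0, 0], "hand": 1}]}}

```text
time_s: 2.68
eef_pos: [492.5, 248.2, 200.3]
ee_rot: [0.001, -0.033, 0.999, 0.001]
force: [0.6, -0.1, -0.6]
grip_width: 1.005
```

Run:
```python
from h import *
cmd([480,258,200],np.pi/2+.05)
c=get_calibration('wrist')
im,d=capture('wrist'); save('w1',im); np.savez('w1.npz',im=im,d=d,T=c['T'])
```

```text
t 2.675 tcp [492.5 248.2 200.3] mat [[-0.998, -0.066, 0.001], [-0.066, 0.998, 0.002], [-0.001, 0.002, -1.0]]
shift units [0.236 0.212 0.006]
turn units [0.01  0.007 0.093]
turn units [-1.2000e-02  1.5000e-02 -1.7907e+01]
```

View pics/w1.png

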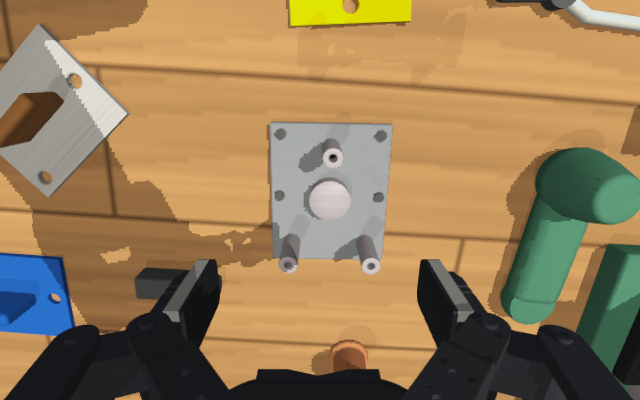

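Run:
```python
from h import *
im=np.load('w1.npz')['im']; c=im[115:285,255:405]
save('w1c',cv2.resize(c,None,fx=3.5,fy=3.5,interpolation=cv2.INTER_CUBIC))
```

```text
(no output)
```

View pics/w1c.png

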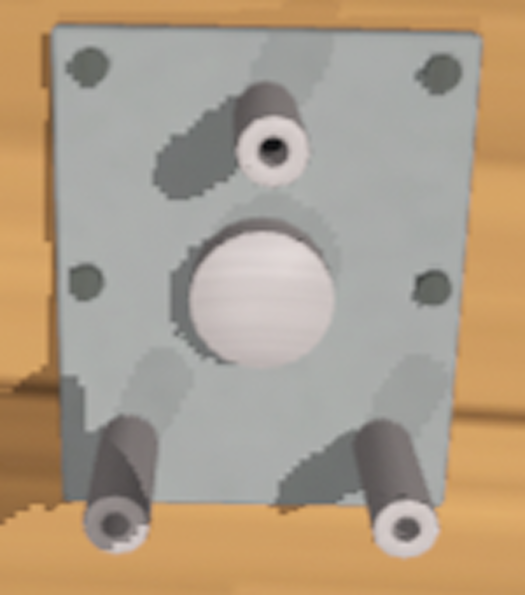

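```bash
cat >> h.py <<'E'
def seatfit(W):
    # W: world xy for post0,post1,post2 ; rigid fit
    L=np.array([[50,38],[50,-38],[-50,0.]])[:len(W)]
    W=np.array(W)[:,:2]; lc=L.mean(0);wc=W.mean(0)
    A=(L-lc);B=(W-wc); th=np.arctan2((A[:,0]*B[:,1]-A[:,1]*B[:,0]).sum(),(A*B).sum())
    Rm=np.array([[np.cos(th),-np.sin(th)],[np.sin(th),np.cos(th)]]); o=wc-Rm@lc
    res=B-A@Rm.T
    return o,th,res
E
python3 - <<'E'
from h import *
z=np.load('w1.npz');c=dict(get_calibration('wrist'));c['T']=z['T']
uv=lambda p:(np.array(p)+.5)/3.5+[255,115]-.5
P=onz(c,[uv(q) for q in [(405,527),(116,523),(273,150)]],62)
print(P.round(1)); o,th,res=seatfit(P); print(o,th,res.round(1))
print(onz(c,[uv((262,299))],25.3))
# depth check of a post top and bench
for q in [(405,540),(262,299)]:
    u,v=np.round(uv(q)).astype(int); print(z['d'][v,u], pts(c,z['d'],(np.arange(400)[:,None]==v)&(np.arange(640)==u)))
E
```

```text
[[569.2 300.5  62. ]
 [572.8 225.1  62. ]
 [471.5 258.1  62. ]]
[521.19850485 260.43887761] 0.04689706910526306 [[-0.2 -0.3]
 [-0.1  0.2]
 [ 0.2  0.1]]
[[521.38171118 260.54473086  25.3       ]]
320.1921 [[573.90410144 300.85891134  60.67187772]]
330.75278 [[519.40531131 260.69303796  30.70683713]]
```

Run:
```python
from h import *
cmd([447,-250,180],np.pi/2+.047)
```

```text
t 2.725 tcp [492.4 248.3 200.3] mat [[-0.998, -0.065, 0.001], [-0.065, 0.998, 0.002], [-0.001, 0.002, -1.0]]
shift units [ 1.553 -9.887  0.388]
turn units [0.01  0.008 0.102]
turn units [-1.3000e-02  1.5000e-02 -1.7898e+01]
```

>>> {"op": "servo_tool", "data": {"motion": [{"dr": [0, 0, 0], "delta_pos": [0.13, -0.83, 0.03], "hand": 1}, {"dr": [0, 0, 0], "delta_pos": [0.13, -0.83, 0.03], "hand": 1}, {"dr": [0, 0, 0], "delta_pos": [0.13, -0.83, 0.03], "hand": 1}, {"dr": [0, 0, 0], "delta_pos": [0.13, -0.83, 0.03], "hand": 1}, {"dr": [0, 0, 0], "delta_pos": [0.13, -0.83, 0.03], "hand": 1}, {"dr": [0, 0, 0], "delta_pos": [0.13, -0.83, 0.03], "hand": 1}, {"dr": [0, 0, 0], "delta_pos": [0.13, -0.83, 0.03], "hand": 1}, {"dr": [0, 0, 0], "delta_pos": [0.13, -0.83, 0.03], "hand": 1}, {"dr": [0, 0, 0], "delta_pos": [0.13, -0.83, 0.03], "hand": 1}, {"dr": [0, 0, 0], "delta_pos": [0.13, -0.83, 0.03], "hand": 1}, {"dr": [0, 0, 0], "delta_pos": [0.13, -0.83, 0.03], "hand": 1}, {"dr": [0, 0, 0], "delta_pos": [0.13, -0.83, 0.03], "hand": 1}, {"dr": [0, 0, 0.1], "delta_pos": [0, 0, 0], "hand": 1}, {"dr": [0, 0, 0], "delta_pos": [0, 0, 0], "hand": 1}]}}

```text
time_s: 4.47
eef_pos: [436.7, -265.6, 182.5]
ee_rot: [0.003, -0.003, 1.0, 0.0]
force: [-0.3, 0.1, 0.2]
grip_width: 0.998
```

Run:
```python
from h import *
cmd([447,-250,180],np.pi/2+.047)
c=get_calibration('wrist')
im,d=capture('wrist'); save('w2',im); np.savez('w2.npz',im=im,d=d,T=c['T'])
```

```text
t 4.475 tcp [ 436.7 -265.6  182.5] mat [[-1.0, -0.006, 0.007], [-0.006, 1.0, 0.001], [-0.007, 0.001, -1.0]]
shift units [-0.207  0.312  0.051]
turn units [ 0.003  0.038 -0.234]
turn units [ 5.8000e-02 -5.0000e-03  1.7766e+01]
```

View pics/w2.png

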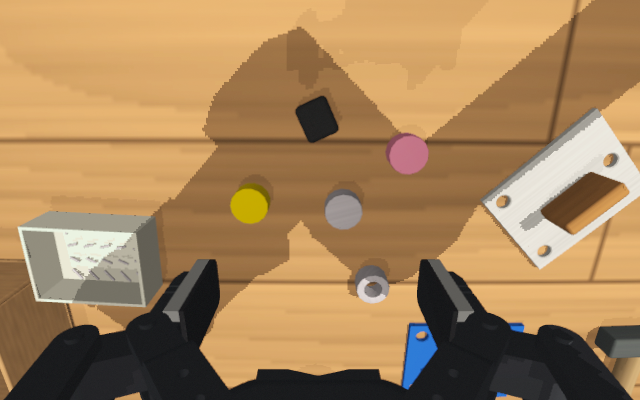

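Run:
```python
from h import *
im=np.load('w2.npz')['im']; c=im[180:240,310:380]
save('w2c',cv2.resize(c,None,fx=8,fy=8,interpolation=cv2.INTER_CUBIC))
```

```text
(no output)
```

View pics/w2c.png

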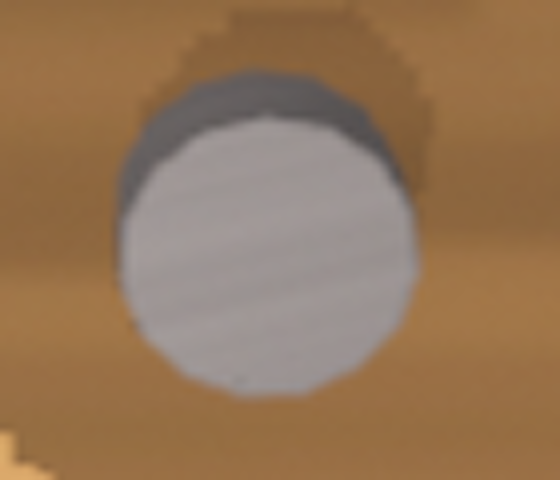

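Run:
```python
from h import *
z=np.load('w2.npz');c=dict(get_calibration('wrist'));c['T']=z['T']
pad=onz(c,[(np.array((270,257))+.5)/8+[310,180]-.5],20)[0]; print('pad',pad)
H=[(502,201),(544,251),(611,160)]
P=onz(c,H,6); print(P.round(1))
p,r,s=tool()
for zz in(-13,-30):
  for w in (-42,0,42): print(zz,w,proj(c,[p+r.apply([0,w,zz])]).round(1), p+r.apply([0,w,zz]))
im=z['im'][240:400,150:490]; save('w2f',cv2.resize(im,None,fx=2.3,fy=2.3))
cmd([pad[0],pad[1],100],np.pi/2+.047)
cmd([pad[0],pad[1],3],np.pi/2+.047)
```

```text
pad [ 474.43969064 -242.62168407   20.        ]
[[468.1 -85.7   6. ]
 [523.  -31.3   6. ]
 [425.9  14.    6. ]]
-13 -42 [[222.8 279.6]] [ 436.99496271 -307.59327899  195.50628637]
-13 0 [[320.6 279.6]] [ 436.70027165 -265.59431642  195.52360702]
-13 42 [[418.5 279.3]] [ 436.40558058 -223.59535385  195.54092766]
-30 -42 [[211.4 303.7]] [ 436.88369764 -307.60107046  212.50592046]
-30 0 [[321.  303.9]] [ 436.58900658 -265.60210789  212.52324111]
-30 42 [[430.5 303.3]] [ 436.29431552 -223.60314531  212.54056176]
t 4.525 tcp [ 436.8 -265.6  182.5] mat [[-1.0, -0.007, 0.007], [-0.007, 1.0, 0.0], [-0.007, 0.0, -1.0]]
shift units [-0.745  0.453  1.656]
turn units [ 0.002  0.038 -0.229]
turn units [ 5.8000e-02 -3.0000e-03  1.7771e+01]
t 4.525 tcp [ 436.8 -265.6  182.5] mat [[-1.0, -0.007, 0.007], [-0.007, 1.0, 0.0], [-0.007, 0.0, -1.0]]
shift units [-0.733  0.453  3.596]
turn units [ 0.002  0.038 -0.229]
turn units [ 5.8000e-02 -3.0000e-03  1.7771e+01]
```

View pics/w2f.png

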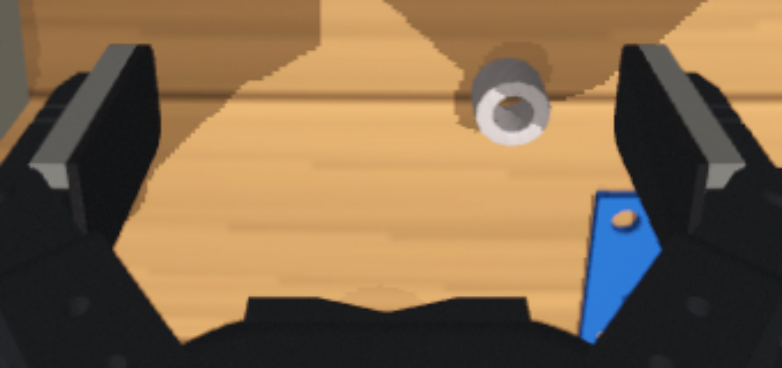

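>>> {"op": "servo_tool", "data": {"motion": [{"dr": [0, 0.04, -0.23], "delta_pos": [0, 0, 0], "hand": 1}, {"dr": [0, 0, 0], "delta_pos": [-0.24, 0.15, 0.6], "hand": 1}, {"dr": [0, 0, 0], "delta_pos": [-0.24, 0.15, 0.6], "hand": 1}, {"dr": [0, 0, 0], "delta_pos": [-0.24, 0.15, 0.6], "hand": 1}, {"dr": [0, 0, 0], "delta_pos": [0, 0, 0], "hand": 0.75}, {"dr": [0, 0, 0], "delta_pos": [0, 0, 0], "hand": 0.75}]}}

```text
time_s: 5.28
eef_pos: [474.2, -237.3, 92.9]
ee_rot: [0.001, -0.03, 1.0, -0.001]
force: [0.3, 0.1, 0.7]
grip_width: 0.748
```

Run:
```python
from h import *
cmd([474.4,-241.6,4],np.pi/2+.047)
```

```text
t 5.275 tcp [ 474.2 -237.3   92.9] mat [[-0.998, -0.06, 0.001], [-0.06, 0.998, -0.003], [-0.001, -0.003, -1.0]]
shift units [ 0.003 -0.081  1.778]
turn units [-0.016  0.006  0.077]
turn units [-1.0000e-02 -2.4000e-02 -1.7923e+01]
```

>>> {"op": "servo_tool", "data": {"motion": [{"dr": [-0.015, 0, 0.08], "delta_pos": [0, -0.08, 0.3], "hand": 0.75}, {"dr": [0, 0, 0], "delta_pos": [0, 0, 0.5], "hand": 0.75}, {"dr": [0, 0, 0], "delta_pos": [0, 0, 0.5], "hand": 0.75}, {"dr": [0, 0, 0], "delta_pos": [0, 0, 0.1], "hand": 0.75}, {"dr": [0, 0, 0], "delta_pos": [0, 0, 0], "hand": 0.75}]}}

```text
time_s: 5.9
eef_pos: [475.1, -244.7, 23.3]
ee_rot: [0.003, -0.021, 1.0, -0.002]
force: [-0.2, -0.3, 0.5]
grip_width: 0.752
```

Run:
```python
from h import *
cmd([474.4,-241.6,4],np.pi/2+.047)
im,d=capture('wrist'); save('w3',im)
```

```text
t 5.9 tcp [ 475.1 -244.7   23.3] mat [[-0.999, -0.043, 0.006], [-0.043, 0.999, -0.004], [-0.006, -0.005, -1.0]]
shift units [0.014 0.065 0.385]
turn units [-0.026  0.034 -0.024]
turn units [ 0.053  0.041 17.976]
```

View pics/w3.png

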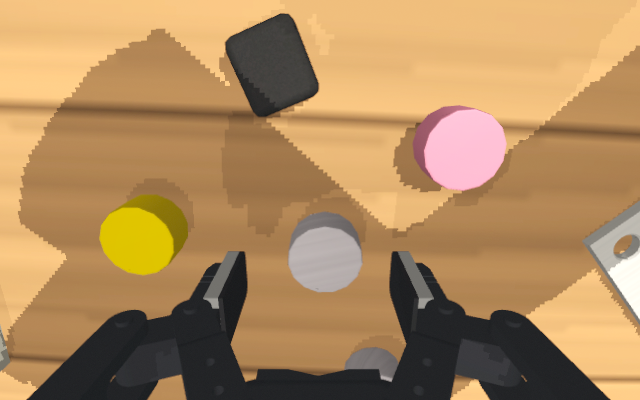

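>>> {"op": "servo_tool", "data": {"motion": [{"dr": [-0.02, 0.03, -0.02], "delta_pos": [0.01, 0.06, 0.15], "hand": 0.75}, {"dr": [0, 0, 0], "delta_pos": [0, 0, 0.12], "hand": 0.75}, {"dr": [0, 0, 0], "delta_pos": [0, 0, 0], "hand": 0.75}]}}

```text
time_s: 6.32
eef_pos: [475.2, -242.1, 10.5]
ee_rot: [0.001, -0.023, 1.0, -0.001]
force: [-0.2, 0.7, -0.0]
grip_width: 0.749
```

Run:
```python
from h import *
cmd([474.4,-241.6,4],np.pi/2+.047)
```

```text
t 6.325 tcp [ 475.2 -242.1   10.5] mat [[-0.999, -0.047, 0.003], [-0.047, 0.999, -0.003], [-0.002, -0.003, -1.0]]
shift units [0.016 0.011 0.13 ]
turn units [-0.016  0.014 -0.002]
turn units [ 0.021  0.025 17.998]
```

>>> {"op": "servo_tool", "data": {"motion": [{"dr": [-0.016, 0.014, 0], "delta_pos": [0.016, 0.01, 0.13], "hand": 0.75}, {"dr": [0, 0, 0], "delta_pos": [0, 0, 0.02], "hand": 0.75}]}}

```text
time_s: 6.58
eef_pos: [474.4, -241.7, 2.7]
ee_rot: [0.0, -0.023, 1.0, -0.0]
force: [0.3, -0.7, 0.3]
grip_width: 0.749
```

Run:
```python
from h import *
cmd([474.4,-241.6,4],np.pi/2+.047)
```

```text
t 6.575 tcp [ 474.4 -241.7    2.7] mat [[-0.999, -0.047, 0.0], [-0.047, 0.999, -0.0], [-0.0, -0.0, -1.0]]
shift units [ 0.001  0.002 -0.026]
turn units [-0.     0.    -0.002]
turn units [1.0000e-03 0.0000e+00 1.7998e+01]
```

>>> {"op": "servo_tool", "data": {"motion": [{"dr": [0, 0, 0], "delta_pos": [0, 0, 0], "hand": 0.3}, {"dr": [0, 0, 0], "delta_pos": [0, 0, 0], "hand": 0.3}, {"dr": [0, 0, 0], "delta_pos": [0, 0, 0], "hand": 0.3}, {"dr": [0, 0, 0], "delta_pos": [0, 0, 0], "hand": 0.3}], "squeeze": 30}}

```text
time_s: 7.08
eef_pos: [474.5, -241.7, 2.9]
ee_rot: [0.0, -0.023, 1.0, 0.0]
force: [0.3, 0.0, -1.3]
grip_width: 0.403
```

Run:
```python
from h import *
cmd([474.4,-241.6,160],np.pi/2+.047); print(tool()[2]['grip_width']*85,tool()[2]['force'])
im,d=capture('wrist'); save('w4',im[200:,150:490])
```

```text
t 7.075 tcp [ 474.5 -241.7    2.9] mat [[-0.999, -0.047, 0.0], [-0.047, 0.999, 0.0], [-0.0, 0.0, -1.0]]
shift units [ 1.000e-03  2.000e-03 -3.143e+00]
turn units [ 0.     0.    -0.002]
turn units [ 0.0000e+00 -1.0000e-03  1.7998e+01]
34.26026626040792 [ 0.26716995  0.04025124 -1.31472325]
```

View pics/w4.png

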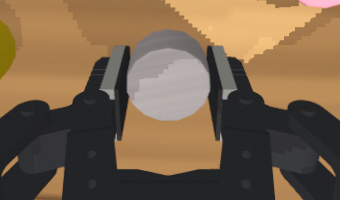

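>>> {"op": "servo_tool", "data": {"motion": [{"dr": [0, 0, 0], "delta_pos": [0, 0, -0.4], "hand": 0.3}, {"dr": [0, 0, 0], "delta_pos": [0, 0, -0.7], "hand": 0.3}, {"dr": [0, 0, 0], "delta_pos": [0, 0, -0.8], "hand": 0.3}, {"dr": [0, 0, 0], "delta_pos": [0, 0, -0.6], "hand": 0.3}, {"dr": [0, 0, 0], "delta_pos": [0, 0, 0], "hand": 0.3}]}}

```text
time_s: 7.75
eef_pos: [473.9, -241.4, 130.4]
ee_rot: [-0.001, -0.023, 1.0, 0.001]
force: [0.7, 0.5, -2.0]
grip_width: 0.409
```

Run:
```python
from h import *
cmd([521.4,261.5,140],np.pi/2+.047); print(tool()[2]['grip_width']*85,tool()[2]['force'])
```

```text
t 7.75 tcp [ 473.9 -241.4  130.4] mat [[-0.999, -0.046, -0.002], [-0.046, 0.999, 0.002], [0.002, 0.002, -1.0]]
shift units [-1.417 10.003 -0.179]
turn units [ 0.009 -0.011 -0.003]
turn units [-1.7000e-02 -1.5000e-02  1.7997e+01]
34.804476352281284 [ 0.73870535  0.5450233  -2.03065162]
```

>>> {"op": "servo_tool", "data": {"motion": [{"dr": [0, 0, 0], "delta_pos": [-0.06, 0.4, -0.1], "hand": 0.3}, {"dr": [0, 0, 0], "delta_pos": [-0.1, 0.7, -0.08], "hand": 0.3}, {"dr": [0, 0, 0], "delta_pos": [-0.1, 0.7, 0], "hand": 0.3}, {"dr": [0, 0, 0], "delta_pos": [-0.1, 0.7, 0], "hand": 0.3}, {"dr": [0, 0, 0], "delta_pos": [-0.1, 0.7, 0], "hand": 0.3}, {"dr": [0, 0, 0], "delta_pos": [-0.1, 0.7, 0], "hand": 0.3}, {"dr": [0, 0, 0], "delta_pos": [-0.1, 0.7, 0], "hand": 0.3}, {"dr": [0, 0, 0], "delta_pos": [-0.1, 0.7, 0], "hand": 0.3}, {"dr": [0, 0, 0], "delta_pos": [-0.1, 0.7, 0], "hand": 0.3}, {"dr": [0, 0, 0], "delta_pos": [-0.1, 0.7, 0], "hand": 0.3}, {"dr": [0, 0, 0], "delta_pos": [-0.1, 0.7, 0], "hand": 0.3}, {"dr": [0, 0, 0], "delta_pos": [-0.1, 0.7, 0], "hand": 0.3}, {"dr": [0, 0, 0], "delta_pos": [-0.1, 0.7, 0], "hand": 0.3}, {"dr": [0, 0, 0], "delta_pos": [-0.1, 0.7, 0], "hand": 0.3}, {"dr": [0, 0, 0], "delta_pos": [-0.04, 0.3, 0], "hand": 0.3}, {"dr": [0, 0, 0], "delta_pos": [0, 0, 0], "hand": 0.3}]}}

```text
time_s: 9.75
eef_pos: [506.1, 281.6, 122.7]
ee_rot: [-0.018, -0.026, 0.999, 0.004]
force: [0.4, -0.6, -1.4]
grip_width: 0.409
```

Run:
```python
from h import *
cmd([521.4,261.5,70],np.pi/2+.047); print(tool()[2]['grip_width']*85,tool()[2]['force'])
```

```text
t 9.75 tcp [506.1 281.6 122.7] mat [[-0.998, -0.052, -0.037], [-0.052, 0.999, 0.008], [0.036, 0.009, -0.999]]
shift units [-0.323 -0.428  1.039]
turn units [ 0.054 -0.207  0.029]
turn units [  0.325   0.084 -17.967]
34.760412143943206 [ 0.35495298 -0.5755364  -1.41223656]
```

>>> {"op": "servo_tool", "data": {"motion": [{"dr": [0.05, -0.2, 0.03], "delta_pos": [0, -0.2, 0.1], "hand": 0.3}, {"dr": [0, 0, 0], "delta_pos": [-0.2, -0.2, 0.1], "hand": 0.3}, {"dr": [0, 0, 0], "delta_pos": [-0.1, 0, 0.1], "hand": 0.3}, {"dr": [0, 0, 0], "delta_pos": [0, 0, 0], "hand": 0.3}, {"dr": [0, 0, 0], "delta_pos": [0, 0, 0], "hand": 0.3}]}}

```text
time_s: 10.38
eef_pos: [522.9, 258.9, 105.9]
ee_rot: [-0.002, -0.022, 1.0, -0.0]
force: [-0.3, 0.3, -1.4]
grip_width: 0.408
```

Run:
```python
from h import *
cmd([521.4,261.5,70],np.pi/2+.047); print(tool()[2]['grip_width']*85,tool()[2]['force'])
c=get_calibration('wrist')
im,d=capture('wrist'); save('w5',im);np.savez('w5.npz',im=im,d=d,T=c['T'])
```

```text
t 10.375 tcp [522.9 258.9 105.9] mat [[-0.999, -0.044, -0.004], [-0.044, 0.999, -0.0], [0.004, -0.0, -1.0]]
shift units [0.025 0.053 0.719]
turn units [-0.001 -0.021 -0.019]
turn units [-3.4000e-02  1.0000e-03  1.7981e+01]
34.672308565572 [-0.30827652  0.28681219 -1.41810892]
```

View pics/w5.png

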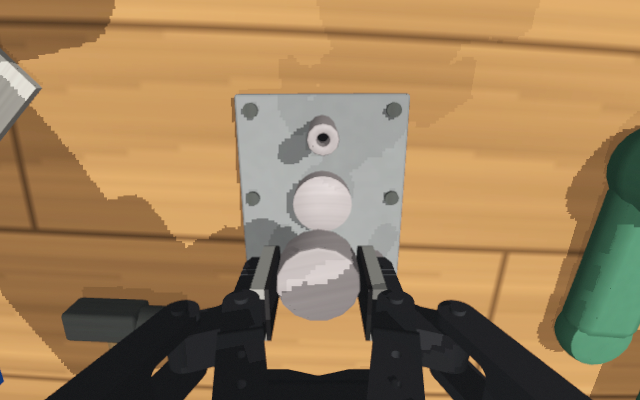

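Run:
```python
from h import *
im=np.load('w5.npz')['im']; c=im[110:340,260:390]
save('w5c',cv2.resize(c,None,fx=2.6*2//2,fy=2.6,interpolation=cv2.INTER_CUBIC))
save('w5d',cv2.resize(im[220:340,260:380],None,fx=5,fy=5,interpolation=cv2.INTER_CUBIC))
save('w5e',cv2.resize(im[110:230,260:380],None,fx=5,fy=5,interpolation=cv2.INTER_CUBIC))
```

```text
(no output)
```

View pics/w5d.png

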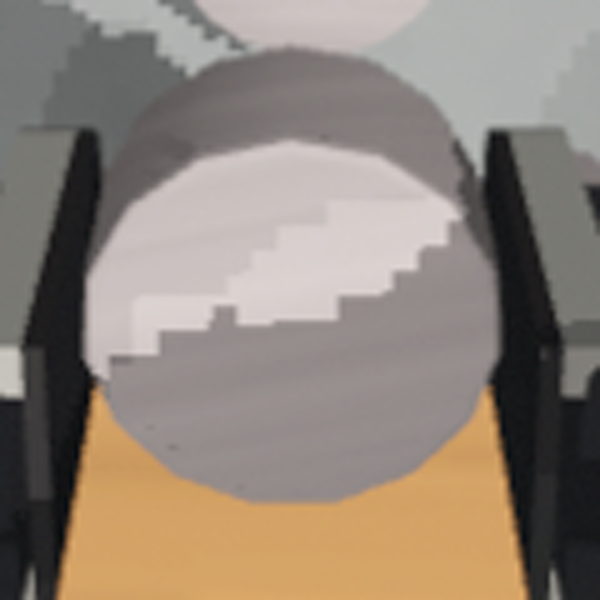

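View pics/w5e.png

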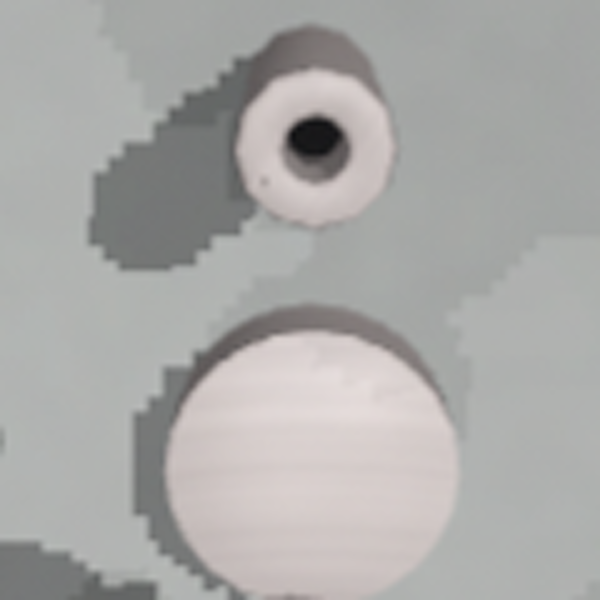

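Run:
```python
from h import *
z=np.load('w5.npz');c=dict(get_calibration('wrist'));c['T']=z['T']
p=lambda x,y,o:(np.array((x,y))+.5)/5+o-.5
pad=onz(c,[p(293,321,[260,220])],105.9+17.1)[0]
dome=onz(c,[p(313,465,[260,110])],25.3)[0]
po2=onz(c,[p(315,148,[260,110])],62)[0]
print(pad,dome,po2, po2+[50*np.cos(.047),50*np.sin(.047),0])
print('tcp should', np.array([522.9,258.9])+dome[:2]-pad[:2])
# pad diam check
a=onz(c,[p(85,321,[260,220]),p(501,321,[260,220])],123); print(np.linalg.norm(a[1]-a[0]))
```

```text
[522.46070816 257.92764739 123.        ] [520.87902345 260.6172914   25.3       ] [471.84827267 258.14244612  62.        ] [521.79305784 260.49158102  62.        ]
tcp should [521.31831529 261.58964402]
34.68533938618266
```

Run:
```python
from h import *
z=np.load('w5.npz');c=dict(get_calibration('wrist'));c['T']=z['T']
m=np.zeros((400,640),bool); m[270:300,305:332]=1
P=pts(c,z['d'],m); print(np.percentile(P[:,2],[5,50,95]))
m[:]=0; m[195:215,315:330]=1
P=pts(c,z['d'],m); print(np.percentile(P[:,2],[5,50,95]))
cmd([521.35,261.55,55],np.pi/2+.047)
```

```text
[122.22260037 123.14531561 124.09024979]
[28.64363116 29.73905495 30.74837584]
t 10.425 tcp [522.8 258.9 105.9] mat [[-0.999, -0.044, -0.004], [-0.044, 0.999, -0.0], [0.004, -0.0, -1.0]]
shift units [0.024 0.054 1.018]
turn units [-0.001 -0.021 -0.018]
turn units [-3.4000e-02  2.0000e-03  1.7982e+01]
```

Pad height confirmed at 123 mm, and both position estimates agree, so I'll descend.

>>> {"op": "servo_tool", "data": {"motion": [{"dr": [0, -0.02, -0.02], "delta_pos": [0.02, 0.05, 0.25], "hand": 0.3}, {"dr": [0, 0, 0], "delta_pos": [0, 0, 0.4], "hand": 0.3}, {"dr": [0, 0, 0], "delta_pos": [0, 0, 0.25], "hand": 0.3}, {"dr": [0, 0, 0], "delta_pos": [0, 0, 0], "hand": 0.3}]}}

```text
time_s: 10.92
eef_pos: [520.8, 262.3, 58.1]
ee_rot: [-0.0, -0.024, 1.0, -0.0]
force: [0.6, -0.0, -1.8]
grip_width: 0.403
```

Run:
```python
from h import *
cmd([521.35,261.55,34],np.pi/2+.047); print(tool()[2]['force'])
```

```text
t 10.925 tcp [520.8 262.3  58.1] mat [[-0.999, -0.049, -0.001], [-0.049, 0.999, -0.0], [0.001, -0.0, -1.0]]
shift units [-0.011 -0.016  0.483]
turn units [-0.001 -0.003  0.011]
turn units [ 5.0000e-03 -1.0000e-03 -1.7989e+01]
[ 0.62188649 -0.03683931 -1.82036018]
```

>>> {"op": "servo_tool", "data": {"motion": [{"dr": [0, 0, 0], "delta_pos": [-0.01, -0.016, 0.2], "hand": 0.3}, {"dr": [0, 0, 0], "delta_pos": [0, 0, 0.16], "hand": 0.3}, {"dr": [0, 0, 0], "delta_pos": [0, 0, 0], "hand": 0.3}, {"dr": [0, 0, 0], "delta_pos": [0, 0, 0], "hand": 0.3}]}}

```text
time_s: 11.42
eef_pos: [521.9, 261.7, 39.9]
ee_rot: [0.001, -0.025, 1.0, 0.0]
force: [0.1, -0.0, -1.2]
grip_width: 0.411
```

Run:
```python
from h import *
cmd([521.35,261.55,33],np.pi/2+.047); print(tool()[2]['force'])
```

```text
t 11.425 tcp [521.9 261.7  39.9] mat [[-0.999, -0.049, 0.001], [-0.049, 0.999, 0.0], [-0.001, 0.0, -1.0]]
shift units [ 0.011 -0.003  0.137]
turn units [0.002 0.007 0.012]
turn units [-1.1000e-02  3.0000e-03 -1.7988e+01]
[ 0.07178469 -0.00700185 -1.18612805]
```

>>> {"op": "servo_tool", "data": {"motion": [{"dr": [0, 0, 0], "delta_pos": [0.008, 0, 0.06], "hand": 0.3}, {"dr": [0, 0, 0], "delta_pos": [0, 0, 0.04], "hand": 0.3}, {"dr": [0, 0, 0], "delta_pos": [0, 0, 0], "hand": 0.3}]}}

```text
time_s: 11.8
eef_pos: [521.7, 261.8, 35.0]
ee_rot: [0.001, -0.024, 1.0, 0.0]
force: [-0.6, -0.3, -1.0]
grip_width: 0.404
```

Run:
```python
from h import *
cmd([521.35,261.55,33],np.pi/2+.047); print(tool()[2]['force'])
```

```text
t 11.8 tcp [521.7 261.8  35. ] mat [[-0.999, -0.049, 0.002], [-0.049, 0.999, 0.001], [-0.002, 0.0, -1.0]]
shift units [ 0.008 -0.004  0.04 ]
turn units [0.003 0.012 0.011]
turn units [-1.8000e-02  4.0000e-03 -1.7989e+01]
[-0.5840261  -0.30409605 -1.03559628]
```

>>> {"op": "servo_tool", "data": {"motion": [{"dr": [0, 0.01, 0], "delta_pos": [0.008, -0.004, 0.03], "hand": 0.3}, {"dr": [0, 0, 0], "delta_pos": [0, 0, 0.01], "hand": 0.3}]}}

```text
time_s: 12.05
eef_pos: [521.4, 261.6, 33.0]
ee_rot: [0.0, -0.025, 1.0, 0.0]
force: [0.6, 0.5, -1.6]
grip_width: 0.406
```

Run:
```python
from h import *
cmd([521.35,261.55,33],np.pi/2+.047); print(tool()[2]['force'])
```

```text
t 12.05 tcp [521.4 261.6  33. ] mat [[-0.999, -0.049, 0.0], [-0.049, 0.999, 0.001], [-0.0, 0.001, -1.0]]
shift units [ 0.  0. -0.]
turn units [0.003 0.002 0.012]
turn units [-4.0000e-03  5.0000e-03 -1.7988e+01]
[ 0.60555696  0.47166485 -1.64701178]
```

>>> {"op": "servo_tool", "data": {"motion": [{"dr": [0, 0, 0], "delta_pos": [0, 0, 0.015], "hand": 0.3}, {"dr": [0, 0, 0], "delta_pos": [0, 0, 0], "hand": 0.3}]}}

```text
time_s: 12.3
eef_pos: [521.5, 261.6, 32.7]
ee_rot: [0.0, -0.025, 1.0, 0.0]
force: [-1.1, -0.2, 1.0]
grip_width: 0.406
```

Run:
```python
from h import *
cmd([521.35,261.55,33],np.pi/2+.047); print(tool()[2]['force'])
```

```text
t 12.3 tcp [521.5 261.6  32.7] mat [[-0.999, -0.049, 0.001], [-0.049, 0.999, 0.001], [-0.001, 0.001, -1.0]]
shift units [ 0.004 -0.001 -0.007]
turn units [0.003 0.005 0.012]
turn units [-8.0000e-03  5.0000e-03 -1.7988e+01]
[-1.06163608 -0.15214913  0.97677272]
```

>>> {"op": "servo_tool", "data": {"motion": [{"dr": [0, 0, 0], "delta_pos": [0, 0, 0], "hand": 0.48}, {"dr": [0, 0, 0], "delta_pos": [0, 0, 0], "hand": 0.55}, {"dr": [0, 0, 0], "delta_pos": [0, 0, 0], "hand": 0.65}, {"dr": [0, 0, 0], "delta_pos": [0, 0, 0], "hand": 0.65}]}}

```text
time_s: 12.8
eef_pos: [521.8, 261.7, 32.8]
ee_rot: [0.001, -0.025, 1.0, 0.0]
force: [-0.1, 0.4, -0.3]
grip_width: 0.646
```

Run:
```python
from h import *
cmd([521.35,261.55,120],np.pi/2+.047); print(tool()[2]['force'])
im,d=capture('wrist'); save('w6',im)
```

```text
t 12.8 tcp [521.8 261.7  32.8] mat [[-0.999, -0.049, 0.002], [-0.049, 0.999, 0.001], [-0.002, 0.001, -1.0]]
shift units [ 7.000e-03 -1.000e-03 -1.744e+00]
turn units [0.004 0.01  0.012]
turn units [-1.5000e-02  7.0000e-03 -1.7988e+01]
[-0.08970929  0.35623488 -0.33487155]
```

View pics/w6.png

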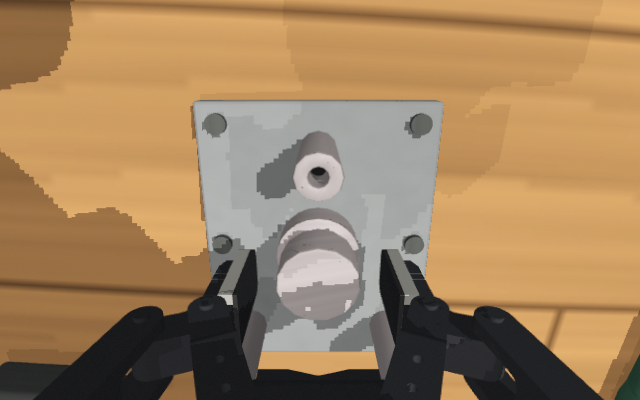

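>>> {"op": "servo_tool", "data": {"motion": [{"dr": [0, 0, 0], "delta_pos": [0, 0, -0.15], "hand": 0.65}, {"dr": [0, 0, 0], "delta_pos": [0, 0, -0.4], "hand": 0.65}, {"dr": [0, 0, 0], "delta_pos": [0, 0, -0.8], "hand": 0.65}, {"dr": [0, 0, 0], "delta_pos": [0, 0, -0.8], "hand": 0.65}, {"dr": [0, 0, 0], "delta_pos": [0.5, 0, -0.7], "hand": 0.65}, {"dr": [0, 0, 0], "delta_pos": [0.3, 0, 0], "hand": 0.65}]}}

```text
time_s: 13.6
eef_pos: [481.4, 259.5, 182.3]
ee_rot: [0.002, -0.024, 1.0, 0.001]
force: [0.7, 0.7, -0.2]
grip_width: 0.649
```

Run:
```python
from h import *
cmd([440,-40,200],.78)
c=get_calibration('wrist')
im,d=capture('wrist'); save('w7',cv2.resize(im[90:310,240:420],None,fx=3,fy=2.7,interpolation=cv2.INTER_CUBIC));np.savez('w7.npz',im=im,d=d,T=c['T'])
```

```text
t 13.6 tcp [481.4 259.5 182.3] mat [[-0.999, -0.048, 0.004], [-0.048, 0.999, 0.002], [-0.004, 0.001, -1.0]]
shift units [ 1.116 -5.941 -0.366]
turn units [0.017 0.017 4.808]
turn units [ -0.021   0.02  -13.192]
```

View pics/w7.png

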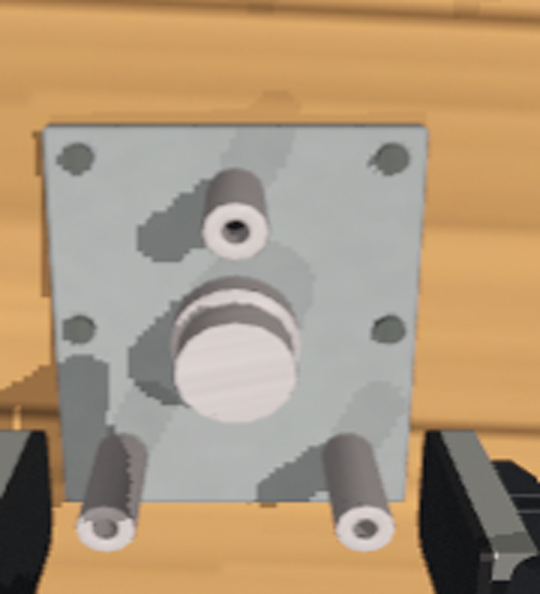

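Run:
```python
from h import *
z=np.load('w7.npz');c=dict(get_calibration('wrist'));c['T']=z['T']
f=lambda x,y:(np.array((x,y))+.5)/[3,2.7]+[240,90]-.5
P=onz(c,[f(365,529),f(106,529),f(235,231)],62); o,th,res=seatfit(P); print(o,th,res.round(1))
print(onz(c,[f(235.5,373)],50))
m=np.zeros((400,640),bool); u,v=f(235.5,373).astype(int); m[v-12:v+13,u-14:u+15]=1
Q=pts(c,z['d'],m); A=np.c_[Q[:,:2]-Q[:,:2].mean(0),np.ones(len(Q))]; print(np.linalg.lstsq(A,Q[:,2],rcond=None)[0])
```

```text
[521.63883926 260.5436585 ] 0.04819331319964648 [[ 0.1 -0.2]
 [-0.1  0.2]
 [-0.  -0. ]]
[[521.7998542  260.62201156  50.        ]]
[-2.51307438e-02 -1.58988317e-02  4.98644060e+01]
```

>>> {"op": "servo_tool", "data": {"motion": [{"dr": [0, 0, 0], "delta_pos": [0.1, -0.55, -0.1], "hand": 0.65}, {"dr": [0, 0, 0], "delta_pos": [0.12, -0.7, -0.1], "hand": 0.65}, {"dr": [0, 0, 0], "delta_pos": [0.12, -0.7, -0.1], "hand": 0.65}, {"dr": [0, 0, 0], "delta_pos": [0.12, -0.7, 0], "hand": 0.65}, {"dr": [0, 0, 0], "delta_pos": [0.12, -0.7, 0], "hand": 0.65}, {"dr": [0, 0, 0], "delta_pos": [0.12, -0.7, 0], "hand": 0.65}, {"dr": [0, 0, 0], "delta_pos": [0.12, -0.5, 0], "hand": 0.65}, {"dr": [0, 0, 0.96], "delta_pos": [0, 0, 0], "hand": 0.65}, {"dr": [0, 0, 0.96], "delta_pos": [0, 0, 0], "hand": 0.65}, {"dr": [0, 0, 0.96], "delta_pos": [0, 0, 0], "hand": 0.65}, {"dr": [0, 0, 0.96], "delta_pos": [0, 0, 0], "hand": 0.65}, {"dr": [0, 0, 0.96], "delta_pos": [0, 0, 0], "hand": 0.65}, {"dr": [0, 0, 0], "delta_pos": [0, 0, 0], "hand": 0.65}]}}

```text
time_s: 15.28
eef_pos: [450.9, 21.2, 198.4]
ee_rot: [0.001, 0.396, 0.918, 0.001]
force: [0.5, -0.8, 0.3]
grip_width: 0.645
```

Run:
```python
from h import *
cmd([441,0,200],.78)
c=get_calibration('wrist')
im,d=capture('wrist'); save('w8',im);np.savez('w8.npz',im=im,d=d,T=c['T'])
```

```text
t 15.275 tcp [450.9  21.2 198.4] mat [[-0.686, 0.727, 0.002], [0.727, 0.686, 0.0], [-0.001, 0.001, -1.0]]
shift units [-0.173 -0.435 -0.033]
turn units [ 0.008  0.005 -0.136]
turn units [ 7.0000e-03 -1.3000e-02  1.7864e+01]
```

View pics/w8.png

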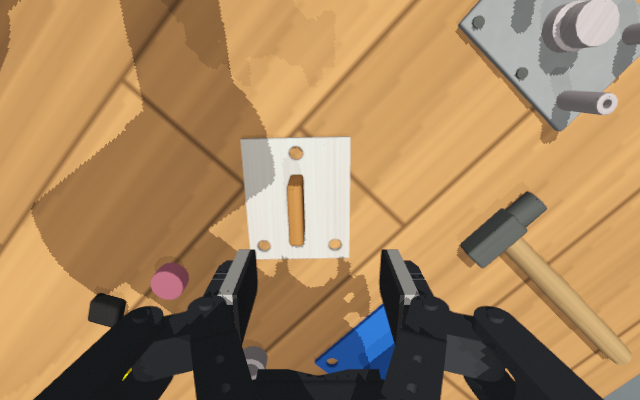

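Run:
```python
from h import *
im=np.load('w8.npz')['im']
save('w8c',cv2.resize(im[130:270,230:360],None,fx=4,fy=4,interpolation=cv2.INTER_CUBIC))
```

```text
(no output)
```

View pics/w8c.png

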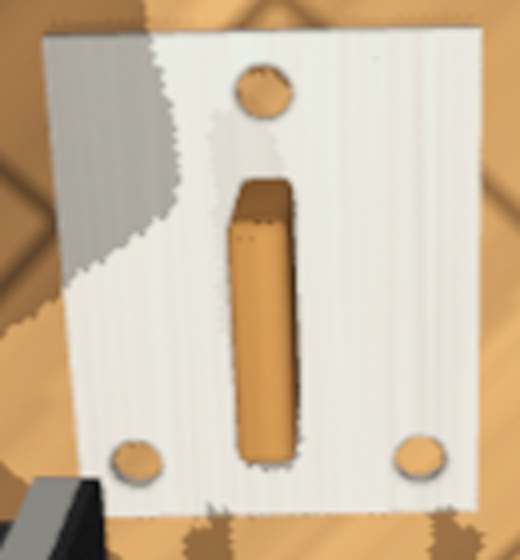

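Run:
```python
from h import *
z=np.load('w8.npz');c=dict(get_calibration('wrist'));c['T']=z['T']
f=lambda x,y:(np.array((x,y))+.5)/4+[230,130]-.5
P=onz(c,[f(420,457.5),f(136,462),f(264.5,91.5)],6); o,th,res=seatfit(P); print(o,th,res.round(1))
y=th+np.pi/2; t=o+1.0*np.array([np.cos(y),np.sin(y)]); print(t,y)
cmd([*t,90],y)
```

```text
[460.17056936 -21.20916756] -0.7993375083039328 [[-0.2  0.1]
 [-0.   0.1]
 [ 0.3 -0.2]]
[460.88746373 -20.51198576] 0.7714588184909638
t 15.325 tcp [450.9  21.2 198.4] mat [[-0.687, 0.726, 0.002], [0.726, 0.687, 0.0], [-0.001, 0.002, -1.0]]
shift units [-0.742 -0.432  2.168]
turn units [ 0.009  0.005 -0.077]
turn units [ 7.0000e-03 -1.3000e-02  1.7923e+01]
```

>>> {"op": "servo_tool", "data": {"motion": [{"dr": [0.01, 0, -0.08], "delta_pos": [-0.25, -0.15, 0.4], "hand": 0.65}, {"dr": [0, 0, 0], "delta_pos": [-0.25, -0.15, 0.7], "hand": 0.65}, {"dr": [0, 0, 0], "delta_pos": [-0.22, -0.12, 0.7], "hand": 0.6}, {"dr": [0, 0, 0], "delta_pos": [0, 0, 0.1], "hand": 0.6}, {"dr": [0, 0, 0], "delta_pos": [0, 0, 0], "hand": 0.6}]}}

```text
time_s: 15.95
eef_pos: [462.6, -20.3, 102.9]
ee_rot: [0.002, 0.381, 0.924, 0.0]
force: [0.2, 0.1, 1.0]
grip_width: 0.6
```

Run:
```python
from h import *
cmd([460.9,-20.5,11],.7715)
```

```text
t 15.95 tcp [462.6 -20.3 102.9] mat [[-0.709, 0.705, 0.004], [0.705, 0.709, -0.001], [-0.004, 0.002, -1.0]]
shift units [ 0.029 -0.029  1.837]
turn units [0.009 0.02  0.097]
turn units [-3.2000e-02  1.4000e-02 -1.7903e+01]
```

>>> {"op": "servo_tool", "data": {"motion": [{"dr": [0.01, 0.02, 0.1], "delta_pos": [0.02, -0.03, 0.3], "hand": 0.6}, {"dr": [0, 0, 0], "delta_pos": [0, 0, 0.5], "hand": 0.6}, {"dr": [0, 0, 0], "delta_pos": [0, 0, 0.45], "hand": 0.6}, {"dr": [0, 0, 0], "delta_pos": [0, 0, 0.1], "hand": 0.6}, {"dr": [0, 0, 0], "delta_pos": [0, 0, 0], "hand": 0.6}]}}

```text
time_s: 16.58
eef_pos: [462.6, -19.9, 35.8]
ee_rot: [0.003, 0.389, 0.921, 0.0]
force: [0.5, -0.0, 0.4]
grip_width: 0.604
```

Run:
```python
from h import *
cmd([460.9,-20.5,11],.7715); print(tool()[2]['force'])
im,d=capture('wrist'); save('w9',im)
```

```text
t 16.575 tcp [462.6 -19.9  35.8] mat [[-0.698, 0.716, 0.006], [0.716, 0.698, -0.002], [-0.005, 0.003, -1.0]]
shift units [ 0.017 -0.034  0.495]
turn units [0.017 0.031 0.005]
turn units [ -0.049   0.027 -17.995]
[ 0.48223508 -0.02174801  0.35101985]
```

View pics/w9.png

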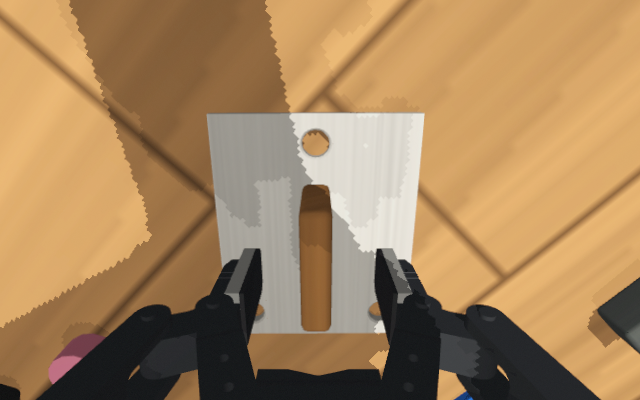

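The fingers straddle the grip bar, with the bar at column 316 and the jaw midpoint at about 318. Descending to grip height.

>>> {"op": "servo_tool", "data": {"motion": [{"dr": [0.016, 0.03, 0], "delta_pos": [0.015, -0.03, 0.2], "hand": 0.6}, {"dr": [0, 0, 0], "delta_pos": [0, 0, 0.18], "hand": 0.6}, {"dr": [0, 0, 0], "delta_pos": [0, 0, 0.05], "hand": 0.6}, {"dr": [0, 0, 0], "delta_pos": [0, 0, 0], "hand": 0.6}]}}

```text
time_s: 17.12
eef_pos: [461.7, -20.6, 14.1]
ee_rot: [0.001, 0.389, 0.921, 0.0]
force: [-0.0, 0.8, -0.2]
grip_width: 0.602
```

Run:
```python
from h import *
cmd([460.9,-20.5,11],.7715); print(tool()[2]['force'])
```

```text
t 17.125 tcp [461.7 -20.6  14.1] mat [[-0.698, 0.716, 0.002], [0.716, 0.698, -0.001], [-0.002, 0.001, -1.0]]
shift units [ 0.013 -0.009  0.061]
turn units [0.007 0.012 0.005]
turn units [-1.9000e-02  1.1000e-02 -1.7995e+01]
[-0.01697851  0.80753211 -0.24162638]
```

>>> {"op": "servo_tool", "data": {"motion": [{"dr": [0.007, 0.012, 0], "delta_pos": [0.012, -0.01, 0.06], "hand": 0.6}, {"dr": [0, 0, 0], "delta_pos": [0, 0, 0], "hand": 0}, {"dr": [0, 0, 0], "delta_pos": [0, 0, 0], "hand": 0}, {"dr": [0, 0, 0], "delta_pos": [0, 0, 0], "hand": 0}, {"dr": [0, 0, 0], "delta_pos": [0, 0, 0], "hand": 0}, {"dr": [0, 0, 0], "delta_pos": [0, 0, 0], "hand": 0}, {"dr": [0, 0, 0], "delta_pos": [0, 0, 0], "hand": 0}], "squeeze": 70}}

```text
time_s: 18.0
eef_pos: [461.2, -20.6, 11.3]
ee_rot: [0.0, 0.389, 0.921, 0.0]
force: [0.7, -0.1, -0.3]
grip_width: 0.152
```

Run:
```python
from h import *
cmd([460.9,-20.5,11],.7715); print(tool()[2]['force'])
```

```text
t 18.0 tcp [461.2 -20.6  11.3] mat [[-0.698, 0.716, 0.001], [0.716, 0.698, -0.0], [-0.001, 0.0, -1.0]]
shift units [ 0.006 -0.002  0.006]
turn units [0.002 0.004 0.005]
turn units [-7.0000e-03  3.0000e-03 -1.7995e+01]
[ 0.72902413 -0.07198504 -0.32614009]
```

>>> {"op": "servo_tool", "data": {"motion": [{"dr": [0, 0, 0], "delta_pos": [0, 0, -0.2], "hand": 0}, {"dr": [0, 0, 0], "delta_pos": [0, 0, -0.5], "hand": 0}, {"dr": [0, 0, 0], "delta_pos": [0, 0, -0.7], "hand": 0}, {"dr": [0, 0, 0], "delta_pos": [0, 0, -0.7], "hand": 0}, {"dr": [0, 0, 0], "delta_pos": [0, 0, -0.7], "hand": 0}, {"dr": [0, 0, 0], "delta_pos": [0, 0, -0.5], "hand": 0}, {"dr": [0, 0, 0], "delta_pos": [0, 0, 0], "hand": 0}]}}

```text
time_s: 18.88
eef_pos: [459.4, -20.0, 183.3]
ee_rot: [-0.001, 0.389, 0.921, -0.0]
force: [0.2, -0.9, -3.1]
grip_width: 0.154
```

Run:
```python
from h import *
cmd([490,220,190],np.pi/2+.048); print(tool()[2]['force'])
```

```text
t 18.875 tcp [459.4 -20.  183.3] mat [[-0.698, 0.716, -0.002], [0.716, 0.698, 0.001], [0.002, -0.001, -1.0]]
shift units [ 3.011  3.789 -0.133]
turn units [-1.00e-03 -1.10e-02 -4.85e+00]
turn units [-1.300e-02  1.000e-03  1.315e+01]
[ 0.16945918 -0.94470591 -3.05963133]
```

Turn first, then travel.

>>> {"op": "servo_tool", "data": {"motion": [{"dr": [0, 0, -0.6], "delta_pos": [0, 0, -0.1], "hand": 0}, {"dr": [0, 0, -0.8], "delta_pos": [0, 0, -0.1], "hand": 0}, {"dr": [0, 0, -0.8], "delta_pos": [0, 0, -0.1], "hand": 0}, {"dr": [0, 0, -0.8], "delta_pos": [0, 0, 0], "hand": 0}, {"dr": [0, 0, -0.8], "delta_pos": [0, 0, 0], "hand": 0}, {"dr": [0, 0, -0.6], "delta_pos": [0, 0, 0], "hand": 0}, {"dr": [0, 0, -0.3], "delta_pos": [0, 0, 0], "hand": 0}, {"dr": [0, 0, 0], "delta_pos": [0, 0, 0], "hand": 0}]}}

```text
time_s: 19.88
eef_pos: [454.0, -18.5, 188.5]
ee_rot: [-0.01, -0.024, 1.0, 0.003]
force: [0.2, -0.1, -2.9]
grip_width: 0.148
```

Run:
```python
from h import *
cmd([500,230,190],np.pi/2+.048); print(tool()[2]['force'])
```

```text
t 19.875 tcp [454.  -18.5 188.5] mat [[-0.999, -0.048, -0.019], [-0.048, 0.999, 0.006], [0.019, 0.007, -1.0]]
shift units [-1.157  4.92  -0.017]
turn units [ 0.04  -0.108  0.001]
turn units [  0.17    0.063 -17.998]
[ 0.17415663 -0.11374549 -2.9187292 ]
```

>>> {"op": "servo_tool", "data": {"motion": [{"dr": [0.04, -0.1, 0], "delta_pos": [-0.1, 0.35, 0], "hand": 0}, {"dr": [0, 0, 0], "delta_pos": [-0.15, 0.6, 0], "hand": 0}, {"dr": [0, 0, 0], "delta_pos": [-0.15, 0.6, 0], "hand": 0}, {"dr": [0, 0, 0], "delta_pos": [-0.15, 0.6, 0], "hand": 0}, {"dr": [0, 0, 0], "delta_pos": [-0.15, 0.6, 0], "hand": 0}, {"dr": [0, 0, 0], "delta_pos": [-0.15, 0.6, 0], "hand": 0}, {"dr": [0, 0, 0], "delta_pos": [-0.15, 0.6, 0], "hand": 0}, {"dr": [0, 0, 0], "delta_pos": [-0.15, 0.5, 0], "hand": 0}, {"dr": [0, 0, 0], "delta_pos": [0, 0.25, 0], "hand": 0}, {"dr": [0, 0, 0], "delta_pos": [0, 0, 0], "hand": 0}]}}

```text
time_s: 21.12
eef_pos: [499.2, 225.5, 180.1]
ee_rot: [-0.007, -0.017, 1.0, -0.0]
force: [-0.4, -0.0, -3.3]
grip_width: 0.157
```

Run:
```python
from h import *
cmd([521.75,261.5,160],np.pi/2+.048); print(tool()[2]['force'])
im,d=capture('wrist'); save('w10',im)
```

```text
t 21.125 tcp [499.2 225.5 180.1] mat [[-0.999, -0.034, -0.014], [-0.034, 0.999, -0.001], [0.014, -0.001, -1.0]]
shift units [-0.481  0.704  0.394]
turn units [-0.003 -0.083 -0.082]
turn units [-1.3000e-01  4.0000e-03  1.7918e+01]
[-0.39797247 -0.02445769 -3.30746845]
```

View pics/w10.png

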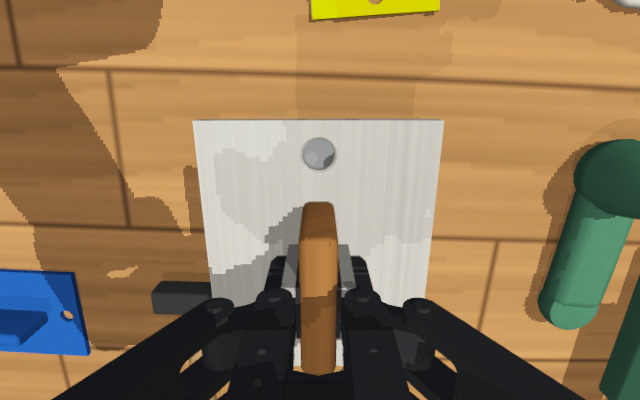

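>>> {"op": "servo_tool", "data": {"motion": [{"dr": [0, -0.08, -0.08], "delta_pos": [-0.2, 0.2, 0.05], "hand": 0}, {"dr": [0, 0, 0], "delta_pos": [-0.2, 0.3, 0.1], "hand": 0}, {"dr": [0, 0, 0], "delta_pos": [-0.08, 0.15, 0.1], "hand": 0}, {"dr": [0, 0, 0], "delta_pos": [0, 0, 0.1], "hand": 0}, {"dr": [0, 0, 0], "delta_pos": [0, 0, 0], "hand": 0}]}}

```text
time_s: 21.8
eef_pos: [523.6, 257.6, 161.2]
ee_rot: [0.001, -0.023, 1.0, -0.001]
force: [-0.2, 0.7, -2.6]
grip_width: 0.16
```

Run:
```python
from h import *
cmd([521.75,261.5,110],np.pi/2+.048); print(tool()[2]['force'])
c=get_calibration('wrist')
im,d=capture('wrist'); save('w11',im);np.savez('w11.npz',im=im,d=d,T=c['T'])
```

```text
t 21.8 tcp [523.6 257.6 161.2] mat [[-0.999, -0.045, 0.001], [-0.045, 0.999, -0.001], [-0.001, -0.001, -1.0]]
shift units [0.034 0.081 1.023]
turn units [-0.007  0.006 -0.014]
turn units [9.0000e-03 1.1000e-02 1.7986e+01]
[-0.19217486  0.74492912 -2.63047532]
```

View pics/w11.png

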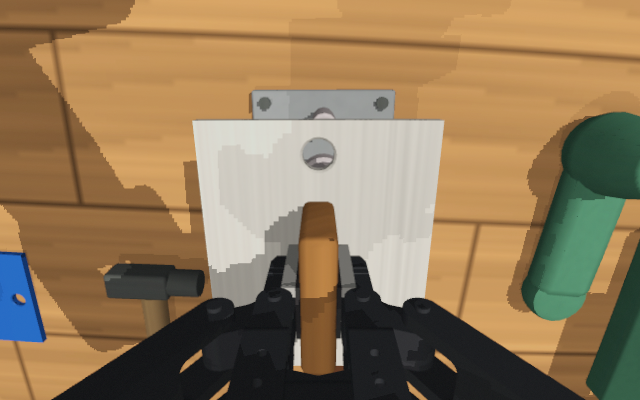

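```bash
cat > pl.py <<'E'
from h import *
def plate(f,tcpz):
    z=np.load(f);c=dict(get_calibration('wrist'));c['T']=z['T']; im=z['im']
    m=np.zeros((400,640),bool); m[125:195,205:295]=1; m[125:195,345:425]=1
    Q=pts(c,z['d'],m); A=np.c_[Q[:,:2]-Q[:,:2].mean(0),np.ones(len(Q))]; k=np.linalg.lstsq(A,Q[:,2],rcond=None)[0]; print('slope',k[:2].round(4),'z',k[2].round(2),'expect',tcpz-5.3)
    sub=im[100:200,180:460]; return c,im
E
python3 - <<'E'
from pl import *
c,im=plate('w11.npz',161.2)
save('w11a',cv2.resize(im[105:205,180:460],None,fx=2.8,fy=2.8,interpolation=cv2.INTER_CUBIC))
save('w11b',cv2.resize(im[110:190,270:370],None,fx=7,fy=7,interpolation=cv2.INTER_CUBIC))
E
```

```text
slope [-0.0015 -0.0014] z 155.91 expect 155.89999999999998
```

View pics/w11b.png

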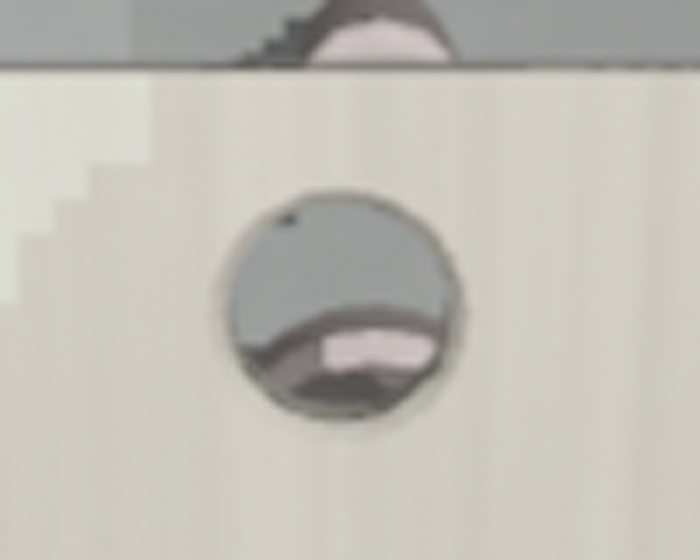

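View pics/w11a.png

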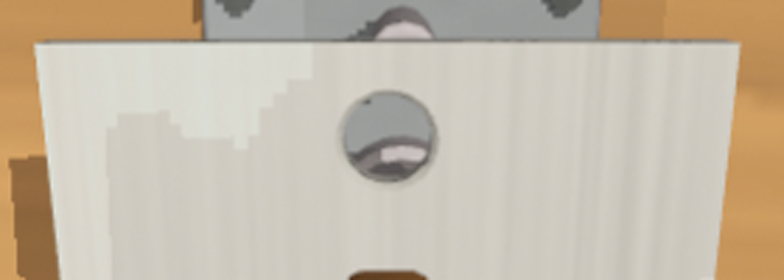

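Run:
```python
from pl import *
c,im=plate('w11.npz',161.2)
g=lambda x,y:(np.array((x,y))+.5)/7+[270,110]-.5
e=lambda x,y:(np.array((x,y))+.5)/2.8+[180,105]-.5
P=onz(c,[g(342,306),e(35,43),e(740,41.5)],155.9); print(P.round(2))
L,Rr=P[1],P[2]; d=Rr-L; print(np.linalg.norm(d), 'yaw',np.arctan2(-d[0],d[1]))
th=np.arctan2(-d[0],d[1]); x=np.array([np.cos(th),np.sin(th)])
print('centre from hole',P[0,:2]+50*x,'from edge',(L+Rr)[:2]/2+65*x, 'tcp 523.6 257.6')
```

```text
slope [-0.0015 -0.0014] z 155.91 expect 155.89999999999998
[[472.6  254.48 155.9 ]
 [460.71 200.73 155.9 ]
 [455.76 306.56 155.9 ]]
105.93732827749518 yaw 0.04669204598945608
centre from hole [522.5427485  256.81043544] from edge [523.16417465 256.67796014] tcp 523.6 257.6
```

>>> {"op": "servo_tool", "data": {"motion": [{"dr": [-0.007, 0, -0.01], "delta_pos": [0.03, 0.08, 0.2], "hand": 0}, {"dr": [0, 0, 0], "delta_pos": [0, 0, 0.3], "hand": 0}, {"dr": [0, 0, 0], "delta_pos": [0, 0, 0.3], "hand": 0}, {"dr": [0, 0, 0], "delta_pos": [0, 0, 0], "hand": 0}, {"dr": [0, 0, 0], "delta_pos": [0, 0, 0], "hand": 0}]}}

```text
time_s: 22.48
eef_pos: [521.6, 261.2, 118.3]
ee_rot: [0.0, -0.023, 1.0, -0.0]
force: [0.9, -0.1, -2.7]
grip_width: 0.151
```

Run:
```python
from h import *
cmd([522,261.4,83.5],np.pi/2+.048); print(tool()[2]['force'])
```

```text
t 22.475 tcp [521.6 261.2 118.3] mat [[-0.999, -0.047, 0.001], [-0.047, 0.999, -0.0], [-0.001, -0.0, -1.0]]
shift units [-0.007  0.003  0.696]
turn units [-0.     0.005 -0.007]
turn units [7.0000e-03 0.0000e+00 1.7993e+01]
[ 0.92321385 -0.05450562 -2.68094842]
```

>>> {"op": "servo_tool", "data": {"motion": [{"dr": [0, 0, -0.007], "delta_pos": [-0.007, 0.003, 0.2], "hand": 0}, {"dr": [0, 0, 0], "delta_pos": [0, 0, 0.2], "hand": 0}, {"dr": [0, 0, 0], "delta_pos": [0, 0, 0.15], "hand": 0}, {"dr": [0, 0, 0], "delta_pos": [0, 0, 0], "hand": 0}, {"dr": [0, 0, 0], "delta_pos": [0, 0, 0], "hand": 0}]}}

```text
time_s: 23.1
eef_pos: [522.3, 261.4, 89.3]
ee_rot: [0.001, -0.024, 1.0, 0.0]
force: [-0.9, 0.0, -2.7]
grip_width: 0.155
```

Run:
```python
from h import *
cmd([522,261.4,83.5],np.pi/2+.048); print(tool()[2]['force'])
c=get_calibration('wrist')
im,d=capture('wrist'); save('w12',im);np.savez('w12.npz',im=im,d=d,T=c['T'])
save('w12b',cv2.resize(im[110:190,270:370],None,fx=7,fy=7,interpolation=cv2.INTER_CUBIC))
im,d=capture('top'); save('t12',cv2.resize(im[160:240,210:290],None,fx=7,fy=7,interpolation=cv2.INTER_CUBIC)); np.savez('t12.npz',im=im,d=d)
im,d=capture('side'); save('s12',cv2.resize(im[120:200,250:350],None,fx=7,fy=7,interpolation=cv2.INTER_CUBIC)); np.savez('s12.npz',im=im,d=d)
```

```text
t 23.1 tcp [522.3 261.4  89.3] mat [[-0.999, -0.048, 0.002], [-0.048, 0.999, 0.0], [-0.002, 0.0, -1.0]]
shift units [ 0.006 -0.     0.115]
turn units [ 0.001  0.009 -0.   ]
turn units [ 1.4e-02 -1.0e-03  1.8e+01]
[-0.91809001  0.03845913 -2.69471283]
```

View pics/w12b.png

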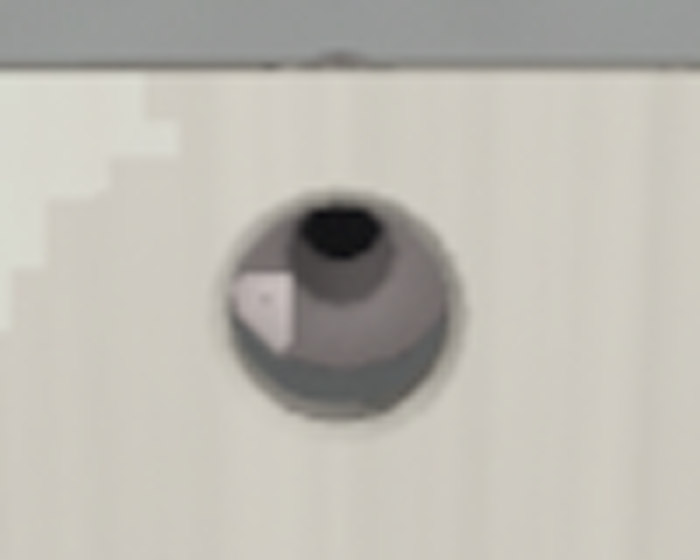

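View pics/t12.png

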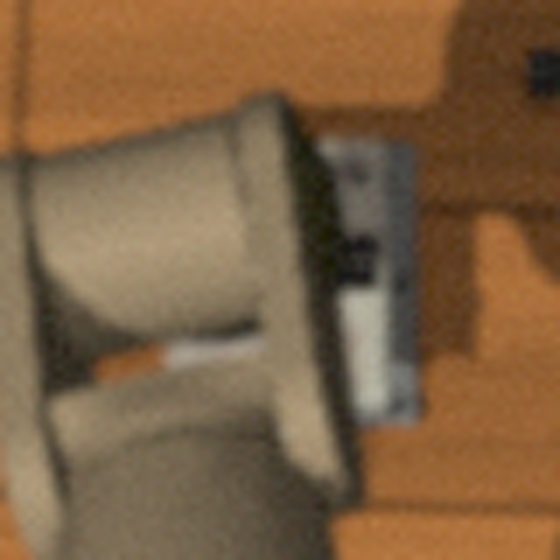

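View pics/s12.png

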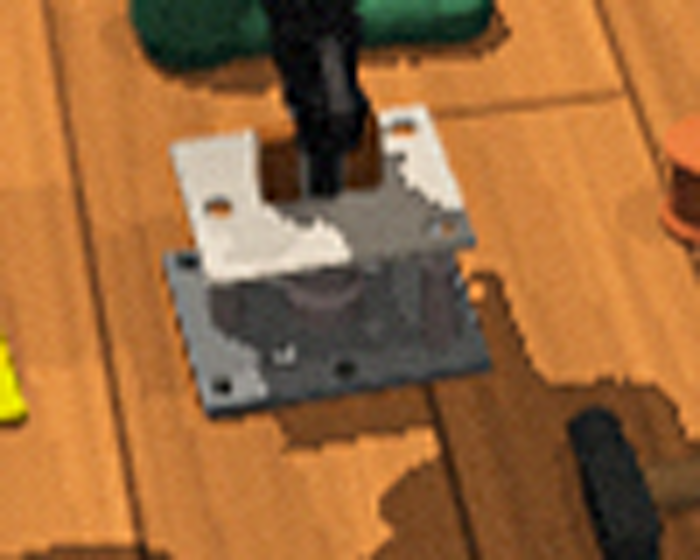

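Run:
```python
from pl import *
c,im=plate('w12.npz',89.3)
g=lambda x,y:(np.array((x,y))+.5)/7+[270,110]-.5
print('hole rim',onz(c,[g(342,306)],84),'mouth',onz(c,[g(342,257)],62), 'mouth bottom',onz(c,[g(342,304)],62),'post edge',onz(c,[g(342,366)],62))
z=np.load('s12.npz');cs=get_calibration('side')
print(z['im'].shape)
```

```text
slope [-0.0011 -0.0004] z 84.0 expect 84.0
hole rim [[471.3042097  258.20360374  84.        ]] mouth [[472.32183797 258.27846621  62.        ]] mouth bottom [[475.67449959 258.43750757  62.        ]] post edge [[480.15855043 258.65022707  62.        ]]
(400, 640, 3)
```

>>> {"op": "servo_tool", "data": {"motion": [{"dr": [0, 0.009, 0], "delta_pos": [0.004, 0, 0.08], "hand": 0}, {"dr": [0, 0, 0], "delta_pos": [0, 0, 0.05], "hand": 0}, {"dr": [0, 0, 0], "delta_pos": [0, 0, 0], "hand": 0}, {"dr": [0, 0, 0], "delta_pos": [0, 0, 0], "hand": 0}]}}

```text
time_s: 23.75
eef_pos: [522.2, 261.5, 82.7]
ee_rot: [0.0, -0.024, 1.0, 0.0]
force: [-0.6, 0.0, -3.3]
grip_width: 0.152
```

Run:
```python
from pl import *
cmd([522,261.4,83.5],np.pi/2+.048); print(tool()[2]['force'])
c=get_calibration('wrist')
im,d=capture('wrist'); np.savez('w13.npz',im=im,d=d,T=c['T'])
a=cv2.resize(im[110:190,270:370],None,fx=4,fy=4,interpolation=cv2.INTER_CUBIC)
plate('w13.npz',tool()[0][2])
im,d=capture('side'); b=cv2.resize(im[120:200,260:340],None,fx=4.9,fy=4.0,interpolation=cv2.INTER_CUBIC); np.savez('s13.npz',im=im,d=d)
save('w13',np.hstack([a,b]))
```

```text
t 23.75 tcp [522.2 261.5  82.7] mat [[-0.999, -0.048, 0.001], [-0.048, 0.999, 0.0], [-0.001, 0.0, -1.0]]
shift units [ 0.004 -0.001 -0.017]
turn units [0.002 0.003 0.   ]
turn units [-5.0e-03  2.0e-03 -1.8e+01]
[-0.60188285  0.04989719 -3.31153772]
slope [-0.0026 -0.0004] z 77.47 expect 77.39647463126566
```

View pics/w13.png

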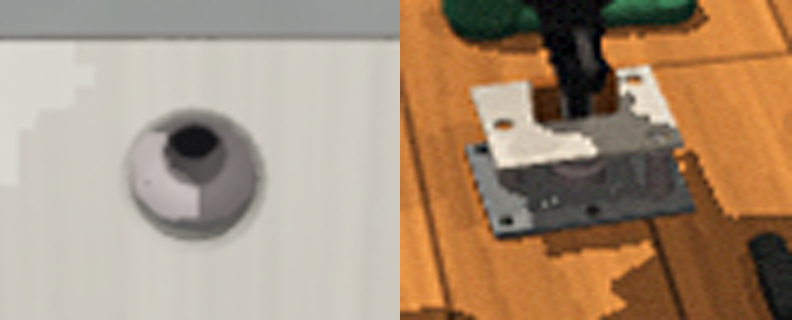

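Run:
```python
from pl import *
c,im=plate('w13.npz',82.7)
g=lambda x,y:(np.array((x,y))+.5)/4+[270,110]-.5
print('rim',onz(c,[g(196,174)],77.4),'mouth bottom',onz(c,[g(195,184)],62)-[3.5,.1,0])
gr=cv2.cvtColor(im,cv2.COLOR_RGB2GRAY).astype(float)
# fit back edge by gradient subpixel, long span
us=np.arange(205,432); vs=[]
for u in us:
    col=np.diff(gr[110:130,u]); col=np.clip(col,0,None); vs.append(110.5+(col*np.arange(len(col))).sum()/max(col.sum(),1))
vs=np.array(vs); k=np.polyfit(us,vs,1); r=vs-np.polyval(k,us); ok=abs(r-np.median(r))<1; k=np.polyfit(us[ok],vs[ok],1)
E=onz(c,[(205,np.polyval(k,205)),(432,np.polyval(k,432))],77.4); d=E[1]-E[0]; print('yaw',np.arctan2(-d[0],d[1]),ok.sum())
# seat front edge yaw from the same image? visible base back edge
save('w13full',im)
# side: predicted pixels of posts & holes
cs=get_calibration('side')
th=.048; Rm=np.array([[np.cos(th),-np.sin(th)],[np.sin(th),np.cos(th)]])
for n,L in dict(h0=(50,38),h1=(50,-38),h2=(-50,0)).items():
    q=Rm@L+[522,261]; print(n,proj(cs,[[*q,77.4]]).round(1),((proj(cs,[[*q,77.4]])[0]-[260,120])*[4.9,4]+[400,0]).round())
```

```text
slope [-0.0026 -0.0004] z 77.47 expect 77.4
rim [[471.14084475 258.31418817  77.4       ]] mouth bottom [[471.99159526 258.33089138  62.        ]]
yaw 0.04781106806249687 221
h0 [[306.8 139.7]] [629.  79.]
h1 [[311.9 153.6]] [654. 134.]
h2 [[280.6 151. ]] [501. 124.]
```

View pics/w13full.png

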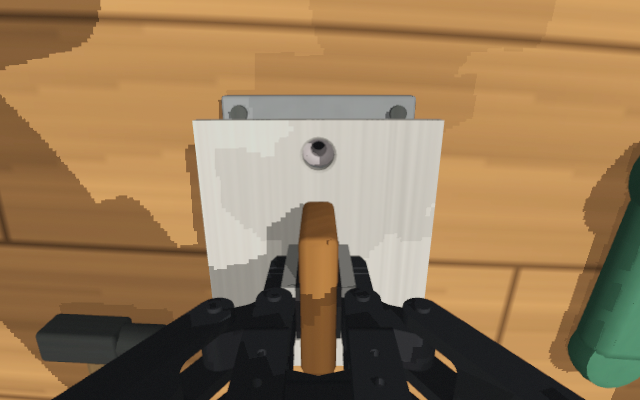

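>>> {"op": "servo_tool", "data": {"motion": [{"dr": [0, 0, 0], "delta_pos": [0, 0, -0.01], "hand": 0}, {"dr": [0, 0, 0], "delta_pos": [0, 0, 0], "hand": 0}]}}

```text
time_s: 24.1
eef_pos: [522.2, 261.5, 83.4]
ee_rot: [0.0, -0.024, 1.0, 0.0]
force: [0.3, -0.8, -3.4]
grip_width: 0.151
```

Run:
```python
from h import *
cmd([522,261.4,83.5],np.pi/2+.048); print(tool()[2]['force'],tool()[2]['dq'].round(4))
im,d=capture('side'); save('s14',cv2.resize(im[100:330,170:460],None,fx=2.6,fy=2.6,interpolation=cv2.INTER_CUBIC))
cs=get_calibration('side')
print('pad side px',(proj(cs,[[521.5,260,45],[513,243,45]])-[170,100])*2.6)
```

```text
t 24.1 tcp [522.2 261.5  83.4] mat [[-0.999, -0.048, 0.001], [-0.048, 0.999, 0.0], [-0.001, 0.0, -1.0]]
shift units [ 0.005 -0.002 -0.003]
turn units [0.002 0.005 0.   ]
turn units [-8.0e-03  3.0e-03 -1.8e+01]
[ 0.25128075 -0.78409147 -3.38249599] [ 0.0009  0.      0.0005 -0.0011 -0.0009  0.0007]
pad side px [[325.5477129  145.92612774]
 [321.2861022  155.03022681]]
```

View pics/s14.png

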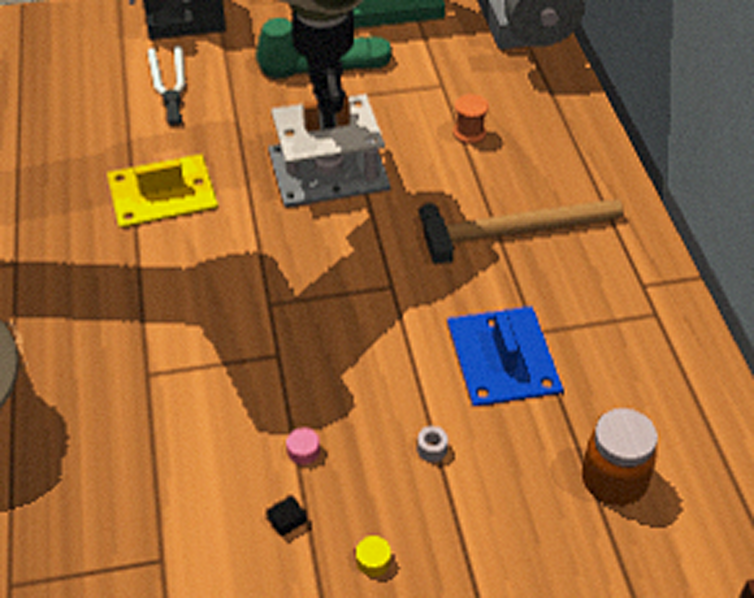

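The side view shows the plate held above the seat, with the pad's lower edge still on the pivot at about (328,163). The other objects are where they were, and the arm is at rest.

```bash
python3 -c "
from rig import ticket
print(ticket.finish_job())"
```

```text
the job is handed in; nothing more can be done
None
```

The job is handed in at about 24 s on the robot's clock: the pad is balanced on the dome, and the plate is held over the posts in the gripper.

- **Pad:** after letting go, the wrist camera put its centre within about 0.2 mm of the seat's centre, leaning roughly 0.03 rad. Once the plate was overhead, I could only see the pad's edge from the side. It was still on the pivot, and I saw no contact force after that.
- **Plate:** it is level to about 0.003 rad, with its underside about 10 mm above the post tops. Its yaw matches the seat's (0.048 rad).
- **Holes:** I saw hole2 directly in the wrist picture. The whole threaded hole of post2 shows through it, off-centre by under 1 mm, against about 3.5 mm of play. The gripper hid hole0 and hole1 from the wrist camera, so I worked those out from the plate's measured centre and yaw rather than seeing through them.
- **Disagreements:** the fixed cameras and the wrist camera differed by about 2.5 mm on the seat's y position. I used the wrist camera, corrected by about 1 mm after checking it against the fingertips. My two estimates of the plate's position along x differed by about 0.5 mm, so I aimed between them.
- **Other things on the bench:** they looked untouched in the last side view, though the tray was out of that picture.

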